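# Set the mitre box's length stop to 250 and hold it

## Task

Set the length stop of the mitre box for the next cut. First clear the two wooden offcuts that lie in the stop's way into the offcut bin; then pinch the stop's head so that its lock button is squeezed in, slide the arm out until its scale reads 250 mm at the mouth of the collar (the fifth long line), and finish still holding it there with the button squeezed, so that I can tighten the clamp screw. Leave everything else on the bench where it is.

Things in the scene. Friction and masses are not known exactly. Their poses are not given: they have to be found in the camera images.
- mitre_box: Wooden U-shaped mitre box, 88 wide, 96 high, bolted down on an aluminium base, its trough from y = +60 to +360 mm. From its end a telescoping length-stop arm runs out flat over the bench through a collar and slides out along the body's -y. Origin: on the bench under the collar's mouth (outer edge), on the arm's centre line; z up.
- collar_mouth (a point): The index of the scale: top of the bar at the mouth of the dark steel collar (36 wide, 30 long, 35 mm high, with a black clamp screw on top up to 53 mm), 26 mm above the bench, on the arm's centre line. Axes as the mitre box.
- stop_arm (a joint): Reading of the scale in metres = clear length of bar between the collar's mouth and the stop head: 0 fully in, 0.28 fully out, 0.25 the 250 mm mark. The bar is 16 mm square, 10 to 26 mm above the bench, with a short line each 10 mm and a line right across each 50 mm. A spring pawl locks it, catching at every 10 mm; with the button squeezed it slides freely with about 2 N.
- stop_head (a point): Point to pinch: middle of the black upright stop head on the bar's end, 54 mm above the bench, 24.5 mm beyond the head's collar-side face. Head: 45 mm along the arm, 30 across, 4 to 76 mm above the bench. Axes as the mitre box. Pinch along x, across the arm: rubber pad at x = -17 mm against the grey button, its face at x = +22 mm when out, +17 squeezed in.
- lock_button (a joint): Travel of the lock button in metres: 0 out (locked), 0.005 squeezed right in; by 0.003 the arm is free. A grey 28 x 28 mm plate on the +x side of the stop head, at the height of stop_head, pressed along the mitre box's -x; its spring takes 10 to 14 N, and it pops out and catches again when let go.
- offcut_square: Square-cut offcut of wooden batten, 52 (x) x 36 (y) x 36 mm high, about 40 g, lying flat. Origin under its centre.
- offcut_square_mid (a point): Centre of the square-cut offcut, 18 mm above its underside; axes as that body's: x along its 52 mm length. Pinch it across y (36 mm).
- offcut_mitred: Mitred offcut of the same batten, 36 mm high, about 40 g: one end square at x = -34 mm, the other cut at 45 degrees from (x 34, y -18) to (x -2, y 18) mm, lying flat. Origin 34 mm from its square end, half-way across its width.
- offcut_mitred_mid (a point): Middle of the mitred offcut, 26 mm from its square end, half-way across and 18 mm above its underside; axes as that body's. Pinch it across y (36 mm, both sides parallel there).
- offcut_bin: Open grey bin fixed to the bench, outside 220 (x) x 170 (y) x 90 mm high, walls 5 mm. Origin under its centre on the bench; z up.
- batten: Bystander, to be left alone: length of 36 mm square batten, 270 mm long, lying along y in the trough of the mitre box; origin under its middle.
- pencil: Bystander, to be left alone: flat carpenter's pencil, 150 mm long, 15 wide, 8 high, along x, origin under its middle.
- try_square: Bystander, to be left alone: small try square lying flat: dark wooden stock 110 x 20 x 18 mm and steel blade 140 x 28 mm; origin under the outer end of the stock, which runs along +x, the blade along -y from its far end.
- tape_measure: Bystander, to be left alone: grey tape measure in its case, 66 x 60 x 38 mm high.
- tack_hammer: Bystander, to be left alone: tack hammer, wooden handle, 260 mm long, head 116 mm across; lies along x from -150 to +121 mm of its origin, head at +x.
- tack_tin: Bystander, to be left alone: round steel tin with a lid, 68 mm across, 50 high.
- glue_bottle: Bystander, to be left alone: white bottle, 60 mm across, 170 high.
- back_saw: Bystander, to be left alone: brass-backed tenon saw lying flat, 340 x 100 mm, up to 20 high; origin under the handle, blade along +x to 300 mm.

How it is judged:
By the outcome, as a careful person would: the job done as asked, in the order asked, and still so for the second after the job is handed in, while the arm keeps its last pose, push and grip.
It also fails if it takes over 72 s, if anything falls off the work surface, if the arm or the gripper's body presses on something with over 40 N, if the wrist force passes 120 N, or if a joint passes its speed limit or range.

## Robot

A 6-joint arm with a two-finger parallel gripper is mounted at the origin on the work surface. World frame = base frame: x ahead of the robot, y to its left, z up, the work surface at z = 0. Lengths are in m, angles in degrees, forces in N, time in s.
With the tool pointing down it reaches from about 0.4 to 0.825 m from the base axis. Payload 7 kg.
Tool frame: the origin (TCP) lies between the finger pads; the fingertips stand 17 mm ahead of it and the grasp point (between the pads) lies 2 mm behind it; x points along the fingers, y is the direction in which the jaws open and shut, and the axes are right-handed (so a half turn about x gives the same grasp; the last joint's range is limited). The gripper opens to 88 mm and grips with 3 to 60 N. Pads are 19 mm wide; open, the fingers measure 130 mm over their backs; the gripper's body (78 mm by 193 mm) begins 47 mm behind the grasp point.
Start: joints at [-47.149, 20.546, 0.682, 0, -70.136, -16.507], TCP at [0.3, -0.605, 0.244] pointing down, gripper open.
Joint ranges: [-176.03, 176.03], [-82.01, 121.73], [-58.28, 71.71], [-173.87, 95.51], [-174.79, -0.11], [-173.66, 173.66]. Speed limits (degrees/s): [136.94, 136.94, 172.46, 180, 180, 180].

## Interface

Orientations are given as [roll, pitch, yaw] about the fixed x, y, z axes, in that order (R = Rz(yaw) Ry(pitch) Rx(roll)).
In Python, from station import manip gives the robot as it stands.
- The arm moves only by the tool carry_out, never from a script. Its argument "commands" is a list of rows, each an object with "fingers": the closure, from 0 (fully open) to 1 (shut); "offset": the shift along the tool's x, y, z in mm, a list of three; "turn": the turn, a rotation vector about the tool's x, y, z in rad, a list of three. In form: [{"fingers": fingers, "offset": [tx, ty, tz], "turn": [rx, ry, rz]}, ...]. A call has 1 to 20 rows; each row shifts and turns the pose as measured when the row begins, along the tool's axes as they then stand; what a row does not reach is not made up. A row lasts 1/10 s, in which the tool goes at most 50 mm and 8.59 degrees, less where a joint would pass 70% of its speed; a pose out of reach is approached as far as the arm can. A call with a gripper value outside its range is refused whole. The fingers move at their own pace and stop on an object; "squeeze" is the grip in N (left out, the last holds). Time passes only in rows, so rows that do not move let the fingers close. It gives the time, the measured TCP pose, the force and the opening at its end, in the units of the state.
- manip.get_obs(): the state, without advancing time (a new reading comes with each control period).
- manip.get_image(name): name is "side" or "top" or "wrist"; returns a dict with "img" (480x640x3 uint8, red, green, blue), "fx", "fy", "cx", "cy" (pixels), "dist" ([k1, k2, p1, p2, k3] as OpenCV has them; the pictures are not rectified), "position" and "orientation" of the camera in the world; the wrist camera has in their place "mount" (4x4, takes a point from camera to tool coordinates, whose origin is the TCP and whose axes are the tool frame's). Camera axes: x right, y up, looking along -z (the intrinsics and any distortion apply to the point x, -y, -z); pixel columns grow to the right and rows downward; lengths in m; the calibration is good to about 2 mm. A picture is of the moment at which its call begins: read the wrist's pose just before it. There is no depth.
- manip.finish_job(): hands the job in, once; it reports no verdict.
The state is a dict: "clock": time; "q": joint angles; "qd": joint speeds; "joint_torque": joint torques, N m; "tcp_pos": TCP position; "tcp_rot": TCP orientation; "ft_force": force on the tool from outside, world axes, zero at the start; "wrist_torque": the same for the moment, N m; "gripper_width": finger opening in m.
Only numpy, scipy, OpenCV 4.12 (cv2) and the standard library are available. Lean on these libraries where they do the work, as an engineer would, in place of code of your own. Each camera call takes 0.05 s, during which the arm holds its last target.

## Working session

There is one attempt and no reset: what is moved stays moved. The work goes in short steps, Python scripts to look and compute and a tool call to move; the robot and the scene stay as the last step left them, time stands still between calls to the robot, and variables do not carry over. Pictures are saved under pics/ and viewed, and the job is handed in when it is done.

Besides the shell and the picture viewer there is one more tool, called after "Emit:" by a JSON object that holds its "method" and its "body", one argument or row to a line. carry_out: Moves the arm, as the interface text tells. Its arguments: {"type":"object","properties":{"commands":{"type":"array"},"squeeze":{"type":"number"}},"required":["commands"]}

```bash
ls; mkdir -p pics
cat > h.py <<'E'
import numpy as np, cv2
from scipy.spatial.transform import Rotation as R
from station import manip
def grab(n,fn):
    o=manip.get_obs(); d=manip.get_image(n); d['obs']=o
    cv2.imwrite('pics/'+fn,d['img'][:,:,::-1]); 
    import pickle; pickle.dump(d,open('pics/'+fn+'.pkl','wb')); return d
def cam(d):
    """returns Rwc (camera->world), position"""
    if 'mount' in d:
        o=d['obs']; T=np.eye(4); T[:3,:3]=R.from_euler('xyz',o['tcp_rot'],degrees=True).as_matrix(); T[:3,3]=o['tcp_pos']
        M=T@np.array(d['mount']); return M[:3,:3],M[:3,3]
    q=np.array(d['orientation'],float)
    if q.shape==(3,3): return q,np.array(d['position'])
    return R.from_euler('xyz',q,degrees=True).as_matrix(),np.array(d['position'])
def K(d): return np.array([[d['fx'],0,d['cx']],[0,d['fy'],d['cy']],[0,0,1.]])
def pix2z(d,uv,z):
    Rw,p=cam(d); uv=np.array(uv,float).reshape(-1,1,2)
    n=cv2.undistortPoints(uv,K(d),np.array(d['dist'],float))[:,0]
    r=np.c_[n[:,0],-n[:,1],-np.ones(len(n))]@Rw.T
    return p+r*((z-p[2])/r[:,2])[:,None]
def proj(d,P):
    Rw,p=cam(d); c=(np.atleast_2d(P)-p)@Rw; c=c*[1,-1,-1]
    return cv2.projectPoints(c,np.zeros(3),np.zeros(3),K(d),np.array(d['dist'],float))[0][:,0]
def load(fn):
    import pickle; return pickle.load(open('pics/'+fn+'.pkl','rb'))
E
python3 - <<'E'
from h import *
print(manip.get_obs())
for n in ['top','side','wrist']:
    d=grab(n,n+'0.png'); print({k:v for k,v in d.items() if k not in('img','obs')})
E
```

```text
pics
{'clock': 0.0, 'q': array([-4.71480917e+01,  2.05915952e+01,  6.33135145e-01, -2.02426717e-02,
       -7.01360882e+01, -1.65048832e+01]), 'qd': array([ 0.07439529,  0.02452455,  0.03794607, -0.02650181, -0.04012986,
       -0.09211822]), 'joint_torque': array([-2.41793219e-03, -5.82719028e+01,  2.93055797e+01,  6.99740231e+00,
        6.90367728e-03, -1.02625756e-04]), 'tcp_pos': array([ 0.29931657, -0.60448421,  0.24261563]), 'tcp_rot': array([ 95.12676523,  89.90355521, 121.46689642]), 'ft_force': array([ 0.29945063, -0.08931615, -0.03558839]), 'wrist_torque': array([0.03241501, 0.01938935, 0.05624339]), 'gripper_width': 0.08782928594657255}
{'fx': 569.6036175784177, 'fy': 569.6036175784177, 'cx': 317.41502104808666, 'cy': 245.7041282204097, 'dist': array([0.04265225, 0.        , 0.        , 0.        , 0.        ]), 'position': array([0.34673362, 0.02129863, 1.530025  ]), 'orientation': array([  7.8557904 ,   1.27357783, -91.10764209])}
{'fx': 524.0324543905225, 'fy': 524.0324543905225, 'cx': 301.74599117256486, 'cy': 237.20154357025373, 'dist': array([-0.0792567,  0.       ,  0.       ,  0.       ,  0.       ]), 'position': array([0.18632906, 0.59090979, 0.90916151]), 'orientation': array([  38.52102039,    0.3183628 , -149.00758888])}
{'fx': 414.9086148246571, 'fy': 414.9086148246571, 'cx': 314.7532129848523, 'cy': 241.52641629489668, 'dist': array([-0.08883292,  0.        ,  0.        ,  0.        ,  0.        ]), 'mount': array([[-5.88532258e-04,  2.62486840e-01, -9.64935393e-01,
        -1.41595193e-01],
       [ 9.99999774e-01, -1.58643481e-04, -6.53073725e-04,
        -1.00277037e-03],
       [-3.24503968e-04, -9.64935559e-01, -2.62486688e-01,
        -6.95557536e-02],
       [ 0.00000000e+00,  0.00000000e+00,  0.00000000e+00,
         1.00000000e+00]])}
```

View pics/top0.png

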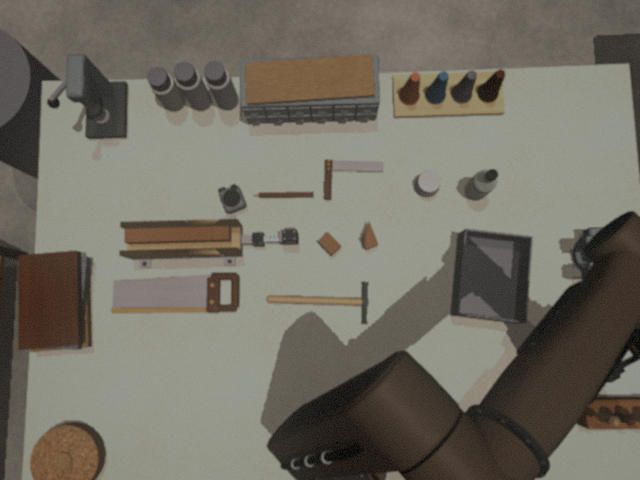

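View pics/side0.png

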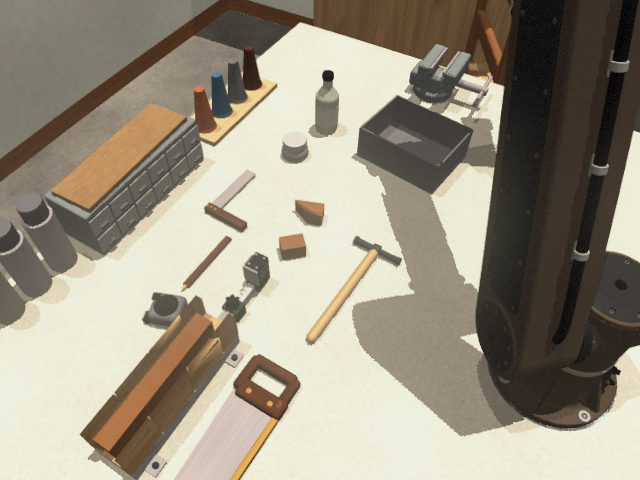

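View pics/wrist0.png

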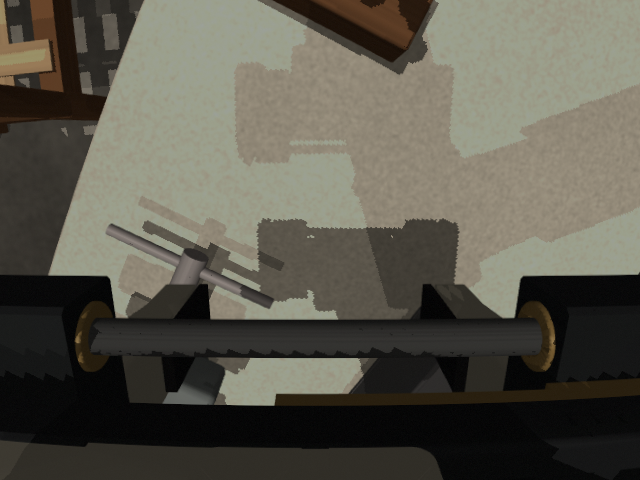

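Run:
```python
from h import *
a=cv2.imread('pics/top0.png')
c=a[150:330,220:400]; c=cv2.resize(c,None,fx=4.4,fy=3.33*1,interpolation=cv2.INTER_CUBIC)
c=cv2.resize(a[180:280,230:390],None,fx=5,fy=5,interpolation=cv2.INTER_CUBIC); cv2.imwrite('pics/topc.png',c)
c=cv2.resize(a[215:335,430:550],None,fx=5,fy=5,interpolation=cv2.INTER_CUBIC); cv2.imwrite('pics/topbin.png',c)
b=cv2.imread('pics/side0.png')
c=cv2.resize(b[180:330,200:350],None,fx=4,fy=4,interpolation=cv2.INTER_CUBIC); cv2.imwrite('pics/sidec.png',c)
```

```text
(no output)
```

View pics/topc.png

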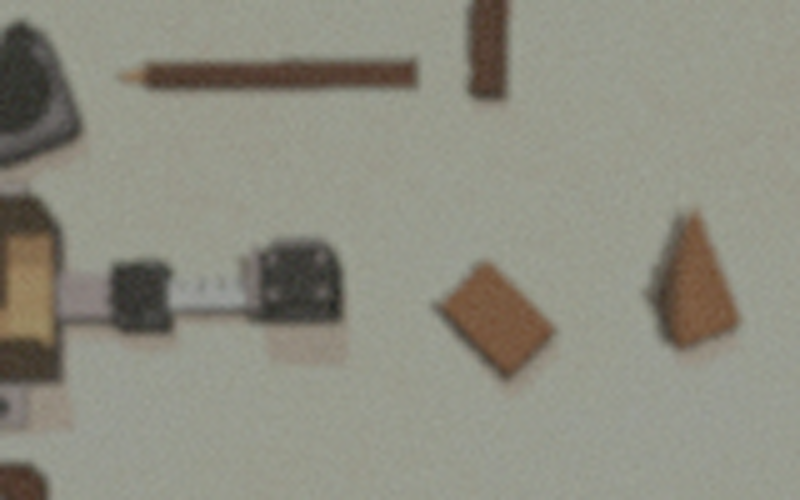

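View pics/sidec.png

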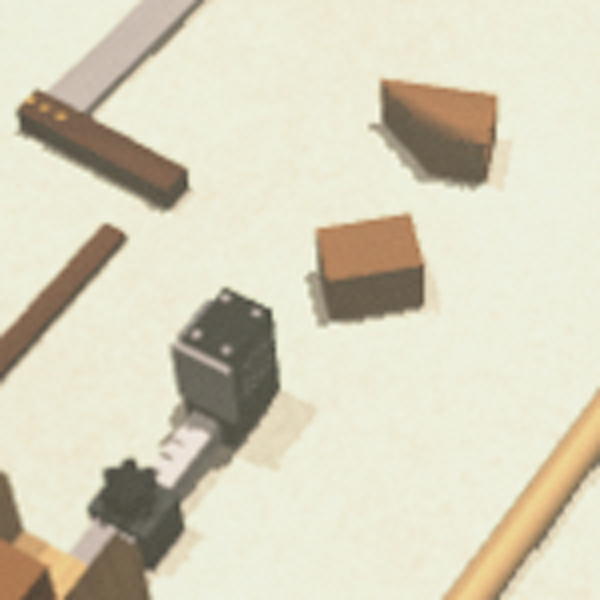

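View pics/topbin.png

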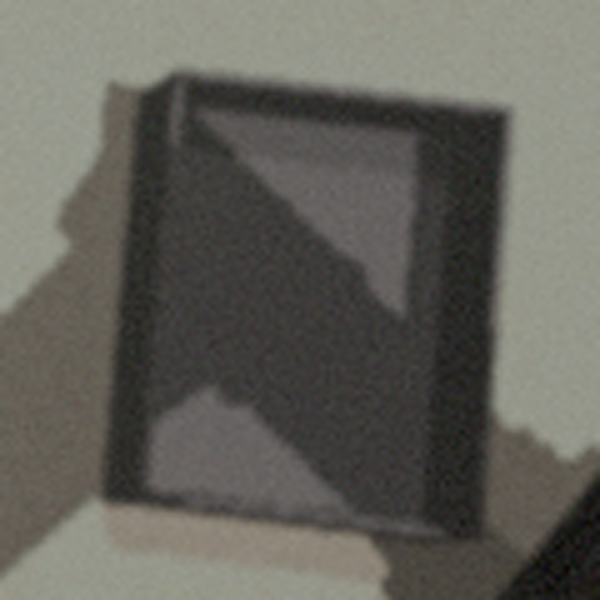

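Run:
```python
from h import *
np.set_printoptions(precision=4,suppress=True)
d=load('top0.png'); f=lambda L:np.array(L)/5+[230,180]-0.4
S=pix2z(d,f([(437,307),(487,262),(555,330),(507,380)]),.036); print(S, S.mean(0))
e=[np.linalg.norm(S[i]-S[(i+1)%4]) for i in range(4)];print(e)
M=pix2z(d,f([(695,208),(740,322),(682,348),(655,295)]),.036); print(M)
e=[np.linalg.norm(M[i]-M[(i+1)%4]) for i in range(4)];print(e)
# fit mitred: body pts
B=np.array([(.034,-.018),(-.034,-.018),(-.034,.018),(-.002,.018)])
def fit(B,P):
    b=B-B.mean(0);p=P-P.mean(0);H=b.T@p;a=np.arctan2(H[0,1]-H[1,0],H[0,0]+H[1,1])
    r=np.array([[np.cos(a),-np.sin(a)],[np.sin(a),np.cos(a)]]);t=P.mean(0)-r@B.mean(0);return np.degrees(a),t,r,(B@r.T+t-P)
a,t,r,res=fit(B,M[:,:2]);print('mit',a,t,r@[-.008,0]+t,res)
B=np.array([(-.026,.018),(-.026,-.018),(.026,-.018),(.026,.018)])
a,t,r,res=fit(B,S[:,:2]);print('sq',a,t,res)
g=lambda L,z:pix2z(d,f(L),z)
print('head top',g([(262,240),(340,245),(345,322),(262,322)],.076))
print('collar mouth',g([(172,264),(172,330)],.035), g([(172,278),(172,310)],.026))
print('bar',g([(240,278),(240,310)],.026))
h=lambda L,z:pix2z(d,np.array(L)/5+[430,215]-.4,z)
print('bin rim',h([(175,70),(510,108),(482,540),(100,500)],.09),h([(175,70),(510,108),(482,540),(100,500)],.09).mean(0))
```

```text
[[ 0.5661  0.0514  0.036 ]
 [ 0.5897  0.0244  0.036 ]
 [ 0.5524 -0.0108  0.036 ]
 [ 0.5263  0.0152  0.036 ]] [0.5587 0.02   0.036 ]
[np.float64(0.03585015630146715), np.float64(0.051247374063518356), np.float64(0.0368182532695999), np.float64(0.05380638850326669)]
[[ 0.6162 -0.0868  0.036 ]
 [ 0.5545 -0.1086  0.036 ]
 [ 0.5413 -0.0776  0.036 ]
 [ 0.5699 -0.0642  0.036 ]]
[np.float64(0.06543492137027958), np.float64(0.03367922497514549), np.float64(0.031589738902722625), np.float64(0.051481357371985774)]
mit 20.825866997235277 [ 0.5789 -0.0811] [ 0.5714 -0.0839] [[ 0.0009  0.001 ]
 [-0.001  -0.0014]
 [-0.0006  0.0012]
 [ 0.0007 -0.0008]]
sq -137.45263843479677 [0.5587 0.02  ] [[ 0.0238 -0.027 ]
 [-0.0241  0.0265]
 [-0.0251  0.0265]
 [ 0.0253 -0.026 ]]
head top [[0.5974 0.1406 0.076 ]
 [0.5939 0.1002 0.076 ]
 [0.5535 0.0982 0.076 ]
 [0.5545 0.1411 0.076 ]]
collar mouth [[0.5926 0.1921 0.035 ]
 [0.5571 0.1923 0.035 ]] [[0.5865 0.1932 0.026 ]
 [0.5692 0.1933 0.026 ]]
bar [[0.5857 0.1567 0.026 ]
 [0.5684 0.1569 0.026 ]]
bin rim [[ 0.5815 -0.3254  0.09  ]
 [ 0.5581 -0.4912  0.09  ]
 [ 0.3428 -0.4621  0.09  ]
 [ 0.3655 -0.2764  0.09  ]] [ 0.462  -0.3888  0.09  ]
```

```bash
cat >> h.py <<'E'
np.set_printoptions(precision=4,suppress=True)
def plan(pos,yaw,tilt=None):
    """pos world TCP target, yaw = world angle of tool y axis (deg, mod 180), tool x down. prints offset/turn in tool frame"""
    o=manip.get_obs(); Rm=R.from_euler('xyz',o['tcp_rot'],degrees=True).as_matrix()
    cur=np.degrees(np.arctan2(Rm[1,1],Rm[0,1]))
    dy=(yaw-cur+90)%180-90
    y=cur+dy; yv=np.array([np.cos(np.radians(y)),np.sin(np.radians(y)),0]); xv=np.array([0,0,-1.]); T=np.c_[xv,yv,np.cross(xv,yv)]
    rv=R.from_matrix(Rm.T@T).as_rotvec(); off=Rm.T@(np.array(pos)-o['tcp_pos'])*1000
    print('clk %.1f'%o['clock'],'pos',o['tcp_pos'],'yaw %.1f'%cur,'q',o['q'].round(1),'f',o['ft_force'].round(2),'w %.4f'%o['gripper_width'])
    print('offset mm',off.round(1),'turn rad',rv.round(3),'dyaw %.1f'%dy,'tool axes', Rm.round(2).tolist())
E
python3 - <<'E'
from h import *
plan([.56,-.03,.22],-47.1)
plan([.56,-.03,.22],0)
E
```

```text
clk 0.1 pos [ 0.2994 -0.6046  0.2429] yaw 116.3 q [-47.1  20.6   0.6  -0.  -70.1 -16.5] f [ 0.11 -0.16 -0.37] w 0.0875
offset mm [ 23.3 399.3 488.5] turn rad [-0.289  0.    -0.001] dyaw 16.6 tool axes [[-0.0, -0.44, 0.9], [0.0, 0.9, 0.44], [-1.0, 0.0, -0.0]]
clk 0.1 pos [ 0.2994 -0.6046  0.2429] yaw 116.3 q [-47.1  20.6   0.6  -0.  -70.1 -16.5] f [ 0.11 -0.16 -0.37] w 0.0875
offset mm [ 23.3 399.3 488.5] turn rad [-1.111  0.001 -0.001] dyaw 63.7 tool axes [[-0.0, -0.44, 0.9], [0.0, 0.9, 0.44], [-1.0, 0.0, -0.0]]
```

Emit:
{"method": "carry_out", "body": {
  "commands": [
    {"fingers": 0,"offset": [1.7,28.5,34.9],"turn": [0,0,0]},
    {"fingers": 0,"offset": [1.7,28.5,34.9],"turn": [0,0,0]},
    {"fingers": 0,"offset": [1.7,28.5,34.9],"turn": [0,0,0]},
    {"fingers": 0,"offset": [1.7,28.5,34.9],"turn": [0,0,0]},
    {"fingers": 0,"offset": [1.7,28.5,34.9],"turn": [0,0,0]},
    {"fingers": 0,"offset": [1.7,28.5,34.9],"turn": [0,0,0]},
    {"fingers": 0,"offset": [1.7,28.5,34.9],"turn": [0,0,0]},
    {"fingers": 0,"offset": [1.7,28.5,34.9],"turn": [0,0,0]},
    {"fingers": 0,"offset": [1.7,28.5,34.9],"turn": [0,0,0]},
    {"fingers": 0,"offset": [1.7,28.5,34.9],"turn": [0,0,0]},
    {"fingers": 0,"offset": [0,0,0],"turn": [-0.144,0,0]},
    {"fingers": 0,"offset": [0,0,0],"turn": [-0.144,0,0]}
  ]
}}

```text
clock: 1.35
tcp_pos: [0.4908, -0.1782, 0.2216]
tcp_rot: [91.0, 89.6, 133.9]
ft_force: [0.0, 0.3, -0.2]
gripper_width: 0.0875
```

Run:
```python
from h import *
plan([.56,-.03,.22],-47.1)
```

```text
clk 1.4 pos [ 0.4908 -0.1782  0.2216] yaw 132.9 q [  1.4   7.3 -20.   -0.3 -63.  -48.4] f [ 0.02  0.33 -0.24] w 0.0875
offset mm [  2.   61.4 151.6] turn rad [ 0.    -0.    -0.006] dyaw -0.0 tool axes [[-0.0, -0.68, 0.73], [0.0, 0.73, 0.68], [-1.0, 0.01, -0.0]]
```

Emit:
{"method": "carry_out", "body": {
  "commands": [
    {"fingers": 0,"offset": [0,15,40],"turn": [0,0,0]},
    {"fingers": 0,"offset": [0,15,40],"turn": [0,0,0]},
    {"fingers": 0,"offset": [0,15,20],"turn": [0,0,0]},
    {"fingers": 0,"offset": [0,0,0],"turn": [0,0,0]}
  ]
}}

```text
clock: 1.75
tcp_pos: [0.5339, -0.0729, 0.2213]
tcp_rot: [95.8, 89.6, 139.1]
ft_force: [0.9, -0.7, -0.0]
gripper_width: 0.0877
```

Run:
```python
from h import *
plan([.5587,.02,.03],-47.1)
d=grab('wrist','w1.png')
t=load('top0.png')
```

```text
clk 1.8 pos [ 0.5339 -0.0729  0.2213] yaw 133.3 q [ 12.9   8.9 -18.   -0.4 -63.3 -59.4] f [ 0.89 -0.75 -0.01] w 0.0877
offset mm [191.6  49.3  81.9] turn rad [ 0.007 -0.001 -0.007] dyaw -0.4 tool axes [[-0.01, -0.69, 0.73], [0.0, 0.73, 0.69], [-1.0, 0.01, -0.0]]
```

View pics/w1.png

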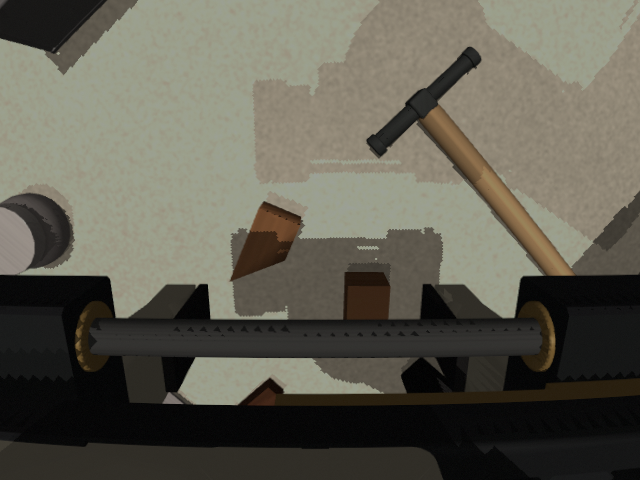

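Run:
```python
from h import *
d=load('w1.png')
def body(pts,a,t,z):
    c,s=np.cos(np.radians(a)),np.sin(np.radians(a)); return np.c_[np.array(pts)@np.array([[c,s],[-s,c]])+t,np.full(len(pts),z)]
im=cv2.imread('pics/w1.png'); im=cv2.resize(im,None,fx=4,fy=4,interpolation=cv2.INTER_CUBIC)
for pts,a,t in [([(.034,-.018),(-.034,-.018),(-.034,.018),(-.002,.018)],20.8,(.5789,-.0811)),([(-.026,.018),(-.026,-.018),(.026,-.018),(.026,.018)],42.9,(.5587,.02))]:
    P=proj(d,body(pts,a,t,.036)); print(P.round(1).tolist())
    cv2.polylines(im,[np.int32(P*4+1.5)],True,(0,255,0),1)
cv2.imwrite('pics/w1o.png',im[720:1300,850:1650])
```

```text
[[235.3, 279.2], [263.9, 205.1], [305.6, 221.9], [291.0, 257.0]]
[[395.9, 283.6], [353.5, 283.5], [351.4, 338.9], [392.1, 338.8]]
```

View pics/w1o.png

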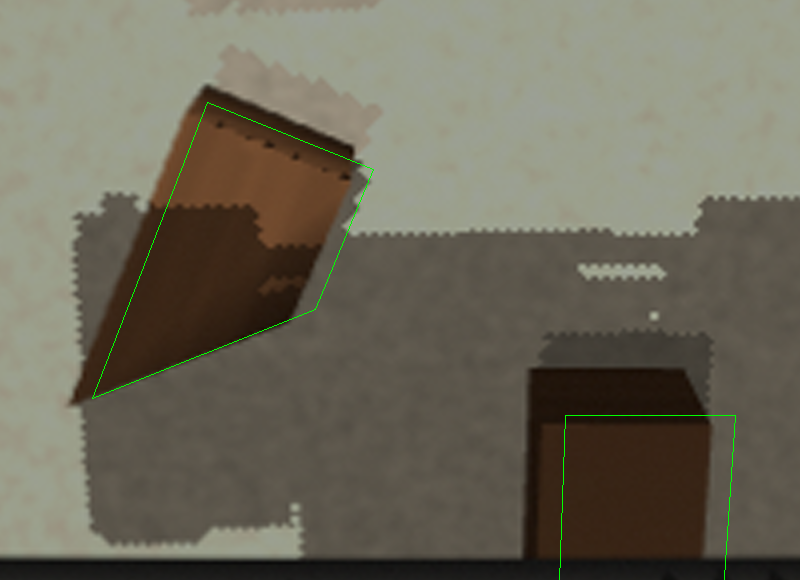

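```bash
cat >> h.py <<'E'
def body(pts,a,t,z):
    c,s=np.cos(np.radians(a)),np.sin(np.radians(a)); return np.c_[np.array(pts)@np.array([[c,s],[-s,c]])+t,np.full(len(pts),z)]
MIT=[(.034,-.018),(-.034,-.018),(-.034,.018),(-.002,.018)]; SQ=[(-.026,.018),(-.026,-.018),(.026,-.018),(.026,.018)]
E
python3 - <<'E'
from h import *
d=grab('wrist','w2.png')
print(d['obs']['tcp_pos'],d['obs']['tcp_rot'],manip.get_obs()['tcp_pos'])
im=cv2.imread('pics/w2.png'); im=cv2.resize(im,None,fx=4,fy=4,interpolation=cv2.INTER_CUBIC)
for pts,a,t in [(MIT,20.8,(.5789,-.0811)),(SQ,42.9,(.5587,.02))]:
    P=proj(d,body(pts,a,t,.036)); print(P.round(1).tolist())
    cv2.polylines(im,[np.int32(P*4+1.5)],True,(0,255,0),1)
cv2.imwrite('pics/w2o.png',im[720:1300,850:1650])
E
```

```text
[ 0.5337 -0.0738  0.2213] [ 98.5325  89.6072 141.8384] [ 0.5333 -0.0747  0.2213]
[[235.9, 280.2], [264.5, 206.2], [306.2, 223.0], [291.5, 258.0]]
[[396.5, 284.6], [354.0, 284.5], [351.9, 339.8], [392.7, 339.7]]
```

View pics/w2o.png

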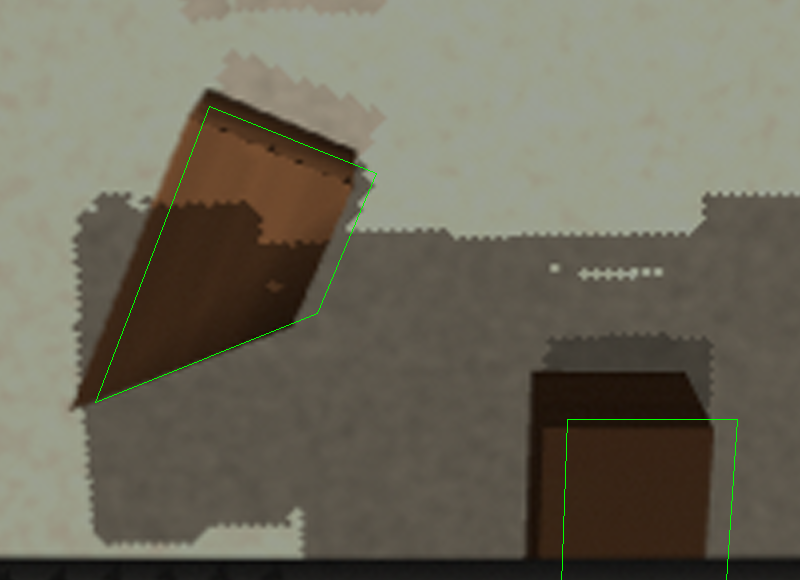

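Run:
```python
from h import *
plan([.5604,.0182,.12],-47.1)
```

```text
clk 1.9 pos [ 0.5333 -0.0747  0.2213] yaw 133.3 q [ 12.7   8.9 -18.1  -0.3 -63.3 -59.3] f [ 0.19 -0.05 -0.07] w 0.0875
offset mm [101.5  48.4  83.5] turn rad [ 0.006 -0.001 -0.007] dyaw -0.4 tool axes [[-0.01, -0.69, 0.73], [0.0, 0.73, 0.69], [-1.0, 0.01, -0.0]]
```

Emit:
{"method": "carry_out", "body": {
  "commands": [
    {"fingers": 0,"offset": [10,16,28],"turn": [0.002,0,-0.002]},
    {"fingers": 0,"offset": [20,16,28],"turn": [0.002,0,-0.002]},
    {"fingers": 0,"offset": [20,16,28],"turn": [0.002,0,-0.002]},
    {"fingers": 0,"offset": [20,5,10],"turn": [0,0,0]},
    {"fingers": 0,"offset": [20,0,0],"turn": [0,0,0]},
    {"fingers": 0,"offset": [0,0,0],"turn": [0,0,0]}
  ]
}}

```text
clock: 2.45
tcp_pos: [0.5663, 0.0258, 0.1297]
tcp_rot: [-82.0, 89.9, -39.5]
ft_force: [0.0, -0.8, 0.7]
gripper_width: 0.0877
```

Run:
```python
from h import *
plan([.5604,.0182,.028],-47.1)
d=grab('wrist','w3.png')
```

```text
clk 2.5 pos [0.5663 0.0258 0.1297] yaw 132.5 q [ 22.4  16.2 -21.9   0.1 -51.9 -70. ] f [ 0.01 -0.81  0.69] w 0.0877
offset mm [101.7  -1.5  -9.5] turn rad [-0.007  0.     0.001] dyaw 0.4 tool axes [[0.0, -0.68, 0.74], [-0.0, 0.74, 0.68], [-1.0, -0.0, 0.0]]
```

View pics/w3.png

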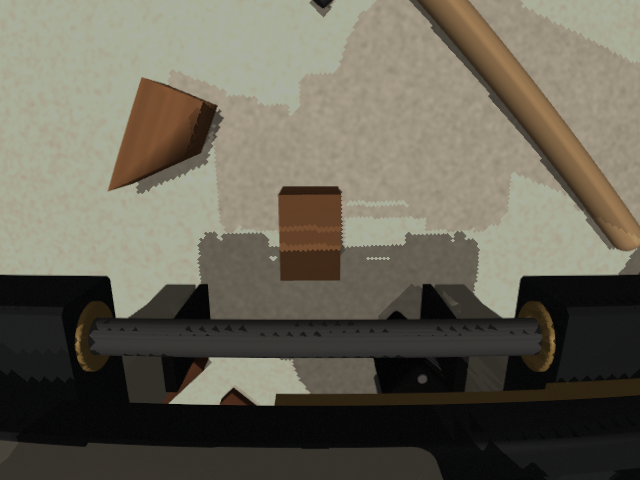

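Run:
```python
from h import *
d=load('w3.png'); print(d['obs']['tcp_pos'])
P=pix2z(d,[(279,193.5),(341.5,193.5),(340.5,280),(280,280)],.036);print(P,P.mean(0)); 
print([np.linalg.norm(P[i]-P[(i+1)%4]) for i in range(4)])
P=pix2z(d,[(142,78),(216,105),(198,151),(109,190)],.036);print('mit',P) 
t=P.mean(0)*0
c=pix2z(d,[(279,193.5),(341.5,193.5),(340.5,280),(280,280)],.036).mean(0)
plan([c[0],c[1],.028],-47.1)
```

```text
[0.5663 0.0258 0.1297]
[[ 0.5557 -0.0133  0.036 ]
 [ 0.5316  0.013   0.036 ]
 [ 0.57    0.0487  0.036 ]
 [ 0.5947  0.0218  0.036 ]] [0.563  0.0175 0.036 ]
[np.float64(0.03567236791408005), np.float64(0.05247356611390904), np.float64(0.03652869047296702), np.float64(0.052498531114568835)]
mit [[ 0.5584 -0.1112  0.036 ]
 [ 0.5423 -0.0712  0.036 ]
 [ 0.5683 -0.0629  0.036 ]
 [ 0.6209 -0.0884  0.036 ]]
clk 2.5 pos [0.5672 0.0257 0.1313] yaw 132.5 q [ 22.4  16.1 -21.8   0.1 -52.  -70. ] f [-0.06 -0.14  0.78] w 0.0877
offset mm [103.3  -2.9  -8.9] turn rad [-0.007  0.002  0.003] dyaw 0.4 tool axes [[0.0, -0.68, 0.74], [-0.0, 0.74, 0.68], [-1.0, -0.0, 0.0]]
```

Emit:
{"method": "carry_out", "body": {
  "commands": [
    {"fingers": 0,"offset": [25,-1,-4],"turn": [-0.007,0,0]},
    {"fingers": 0,"offset": [25,-1,-4],"turn": [0,0,0]},
    {"fingers": 0,"offset": [25,0,0],"turn": [0,0,0]},
    {"fingers": 0,"offset": [15,0,0],"turn": [0,0,0]},
    {"fingers": 0,"offset": [5,0,0],"turn": [0,0,0]},
    {"fingers": 0,"offset": [0,0,0],"turn": [0,0,0]}
  ]
}}

```text
clock: 3.1
tcp_pos: [0.5685, 0.0143, 0.0425]
tcp_rot: [-37.0, 89.1, 5.7]
ft_force: [-0.1, -1.2, -0.1]
gripper_width: 0.0878
```

Run:
```python
from h import *
plan([.563,.0175,.028],-47.1)
```

```text
clk 3.1 pos [0.5685 0.0143 0.0425] yaw 132.7 q [ 21.3  22.3 -27.3   0.4 -39.6 -68.9] f [-0.13 -1.24 -0.09] w 0.0878
offset mm [14.4  6.2 -2. ] turn rad [-0.004  0.012  0.009] dyaw 0.2 tool axes [[0.02, -0.68, 0.74], [0.0, 0.74, 0.68], [-1.0, -0.01, 0.01]]
```

Emit:
{"method": "carry_out", "body": {
  "commands": [
    {"fingers": 0,"offset": [10,6,-2],"turn": [0,0.01,0.008]},
    {"fingers": 0,"offset": [4,0,0],"turn": [0,0,0]},
    {"fingers": 0.8,"offset": [0,0,0],"turn": [0,0,0]},
    {"fingers": 0.8,"offset": [0,0,0],"turn": [0,0,0]},
    {"fingers": 0.8,"offset": [0,0,0],"turn": [0,0,0]},
    {"fingers": 0.8,"offset": [0,0,0],"turn": [0,0,0]},
    {"fingers": 0.8,"offset": [0,0,0],"turn": [0,0,0]},
    {"fingers": 0.8,"offset": [0,0,0],"turn": [0,0,0]}
  ],
  "squeeze": 12
}}

```text
clock: 3.9
tcp_pos: [0.5654, 0.0181, 0.0317]
tcp_rot: [-25.4, 89.5, 17.3]
ft_force: [-1.1, 0.1, 0.2]
gripper_width: 0.0452
```

Run:
```python
from h import *
plan([.51,-.2,.2],-47.1)
```

```text
clk 3.9 pos [0.5654 0.0181 0.0317] yaw 132.7 q [ 21.7  23.1 -27.7   0.1 -38.7 -69. ] f [-1.1   0.14  0.19] w 0.0452
offset mm [-169.2 -123.3 -187.3] turn rad [-0.003  0.007  0.004] dyaw 0.2 tool axes [[0.01, -0.68, 0.73], [0.0, 0.73, 0.68], [-1.0, -0.0, 0.01]]
```

Emit:
{"method": "carry_out", "body": {
  "commands": [
    {"fingers": 0.9,"offset": [0,0,0],"turn": [0,0,0]},
    {"fingers": 0.9,"offset": [0,0,0],"turn": [0,0,0]},
    {"fingers": 0.9,"offset": [0,0,0],"turn": [0,0,0]},
    {"fingers": 0.9,"offset": [0,0,0],"turn": [0,0,0]}
  ],
  "squeeze": 15
}}

```text
clock: 4.3
tcp_pos: [0.5654, 0.0181, 0.0318]
tcp_rot: [-25.4, 89.5, 17.3]
ft_force: [-0.4, 0.4, -0.0]
gripper_width: 0.0356
```

Emit:
{"method": "carry_out", "body": {
  "commands": [
    {"fingers": 0.9,"offset": [-20,0,0],"turn": [0,0,0]},
    {"fingers": 0.9,"offset": [-40,0,0],"turn": [0,0,0]},
    {"fingers": 0.9,"offset": [-40,0,0],"turn": [0,0,0]},
    {"fingers": 0.9,"offset": [-40,0,0],"turn": [0,0,0]},
    {"fingers": 0.9,"offset": [-20,-15,-25],"turn": [0,0,0]},
    {"fingers": 0.9,"offset": [0,-20,-30],"turn": [0,0,0]}
  ]
}}

```text
clock: 4.9
tcp_pos: [0.5473, -0.0446, 0.1965]
tcp_rot: [-44.2, 89.7, -1.2]
ft_force: [1.1, -0.6, -0.5]
gripper_width: 0.0355
```

Run:
```python
from h import *
plan([.467,-.387,.2],80)
d=grab('wrist','w4.png')
```

```text
clk 4.9 pos [ 0.5473 -0.0446  0.1965] yaw 132.9 q [ 15.8  10.7 -19.4   0.1 -59.6 -62.9] f [ 1.06 -0.65 -0.54] w 0.0355
offset mm [  -3.8 -195.9 -292. ] turn rad [0.924 0.005 0.001] dyaw -52.9 tool axes [[0.0, -0.68, 0.73], [-0.0, 0.73, 0.68], [-1.0, -0.0, 0.0]]
```

View pics/w4.png

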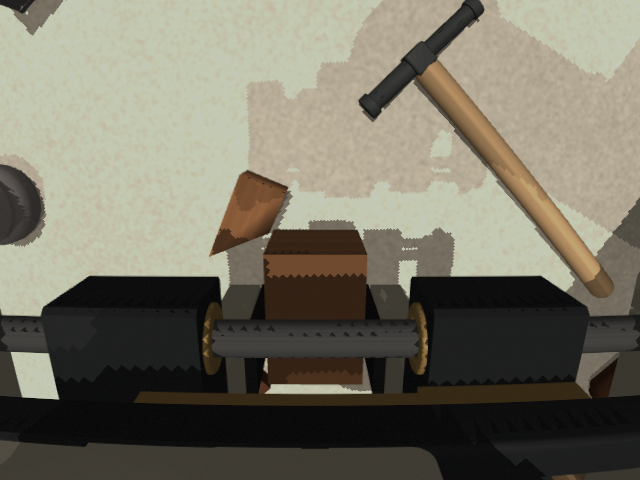

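Emit:
{"method": "carry_out", "body": {
  "commands": [
    {"fingers": 0.9,"offset": [0,-24,-31],"turn": [0,0,0]},
    {"fingers": 0.9,"offset": [0,-24,-31],"turn": [0,0,0]},
    {"fingers": 0.9,"offset": [0,-24,-31],"turn": [0,0,0]},
    {"fingers": 0.9,"offset": [0,-24,-31],"turn": [0,0,0]},
    {"fingers": 0.9,"offset": [0,-24,-31],"turn": [0,0,0]},
    {"fingers": 0.9,"offset": [0,-24,-31],"turn": [0,0,0]},
    {"fingers": 0.9,"offset": [0,-24,-31],"turn": [0,0,0]},
    {"fingers": 0.9,"offset": [0,-24,-31],"turn": [0,0,0]},
    {"fingers": 0.9,"offset": [0,-24,-31],"turn": [0,0,0]},
    {"fingers": 0.9,"offset": [0,0,0],"turn": [0,0,0]}
  ]
}}

```text
clock: 5.95
tcp_pos: [0.483, -0.4107, 0.195]
tcp_rot: [-30.0, 89.8, 12.9]
ft_force: [-0.3, 0.0, -0.5]
gripper_width: 0.0361
```

Run:
```python
from h import *
plan([.49,-.395,.072],-47.1)
d=grab('wrist','w5.png')
```

```text
clk 6.0 pos [ 0.483  -0.4107  0.195 ] yaw 132.9 q [-22.8  18.6  -8.7  -0.1 -62.5 -24.2] f [-0.27  0.04 -0.49] w 0.0361
offset mm [123.    7.   15.4] turn rad [-0.     0.003  0.002] dyaw 0.0 tool axes [[0.0, -0.68, 0.73], [0.0, 0.73, 0.68], [-1.0, -0.0, 0.0]]
```

View pics/w5.png

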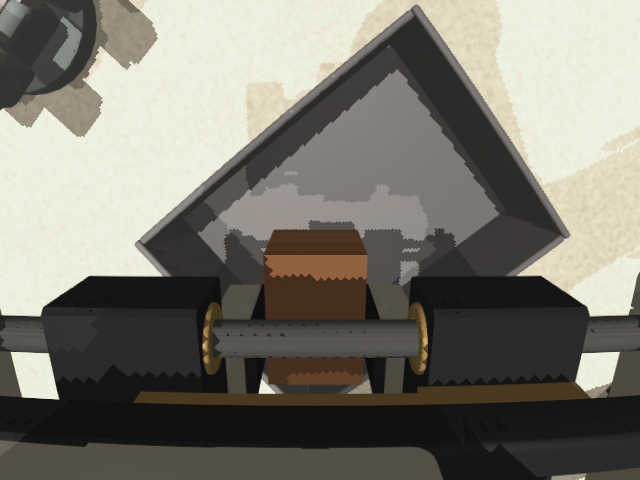

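Run:
```python
from h import *
d=load('w5.png')
P=pix2z(d,[(415,8),(568,237),(138,243)],.09);print(P, (P[1]+P[2])/2, np.linalg.norm(P[0]-P[1]),np.linalg.norm(P[0]-P[2]))
```

```text
[[ 0.347  -0.4636  0.09  ]
 [ 0.3702 -0.2974  0.09  ]
 [ 0.5583 -0.4938  0.09  ]] [ 0.4643 -0.3956  0.09  ] 0.16785051728681755 0.21351640181855497
```

Emit:
{"method": "carry_out", "body": {
  "commands": [
    {"fingers": 0.9,"offset": [25,7,3],"turn": [0,0,0]},
    {"fingers": 0.9,"offset": [35,6,3],"turn": [0,0,0]},
    {"fingers": 0.9,"offset": [35,0,0],"turn": [0,0,0]},
    {"fingers": 0.9,"offset": [25,0,0],"turn": [0,0,0]},
    {"fingers": 0.9,"offset": [10,0,0],"turn": [0,0,0]},
    {"fingers": 0.9,"offset": [0,0,0],"turn": [0,0,0]}
  ]
}}

```text
clock: 6.6
tcp_pos: [0.4801, -0.3924, 0.0621]
tcp_rot: [-36.0, 89.7, 6.9]
ft_force: [0.9, -0.4, -0.3]
gripper_width: 0.0358
```

Run:
```python
from h import *
plan([.478,-.397,.072],-47.1)
```

```text
clk 6.6 pos [ 0.4801 -0.3924  0.0621] yaw 132.9 q [-21.3  24.9 -18.8  -0.2 -45.9 -25.6] f [ 0.86 -0.41 -0.29] w 0.0358
offset mm [-9.9 -2.  -4.6] turn rad [0.    0.005 0.003] dyaw -0.0 tool axes [[0.01, -0.68, 0.73], [0.0, 0.73, 0.68], [-1.0, -0.0, 0.0]]
```

Emit:
{"method": "carry_out", "body": {
  "commands": [
    {"fingers": 0.3,"offset": [0,0,0],"turn": [0,0,0]},
    {"fingers": 0.3,"offset": [0,0,0],"turn": [0,0,0]},
    {"fingers": 0.3,"offset": [0,0,0],"turn": [0,0,0]},
    {"fingers": 0.3,"offset": [0,0,0],"turn": [0,0,0]},
    {"fingers": 0.3,"offset": [-10,0,0],"turn": [0,0,0]},
    {"fingers": 0.3,"offset": [-30,0,0],"turn": [0,0,0]},
    {"fingers": 0.3,"offset": [-40,0,0],"turn": [0,0,0]},
    {"fingers": 0,"offset": [-40,0,0],"turn": [0,0,0]},
    {"fingers": 0,"offset": [-20,0,0],"turn": [0,0,0]}
  ]
}}

```text
clock: 7.5
tcp_pos: [0.4796, -0.3925, 0.2131]
tcp_rot: [-52.6, 89.5, -9.6]
ft_force: [0.6, -0.0, -0.8]
gripper_width: 0.0723
```

Run:
```python
from h import *
P=np.array([[ 0.5584,-0.1112],[0.5423,-0.0712],[ 0.5683,-0.0629],[ 0.6209,-0.0884]])
B=np.array(MIT)[[1,2,3,0]]
b=B-B.mean(0);p=P-P.mean(0);H=b.T@p;a=np.arctan2(H[0,1]-H[1,0],H[0,0]+H[1,1])
r=np.array([[np.cos(a),-np.sin(a)],[np.sin(a),np.cos(a)]]);t=P.mean(0)-r@B.mean(0);print(np.degrees(a),t,r@[-.008,0]+t,B@r.T+t-P)
c=r@[-.008,0]+t
plan([c[0],c[1],.16],np.degrees(a)+90)
d=grab('wrist','w6.png')
```

```text
19.7206437502759 [ 0.5809 -0.0804] [ 0.5734 -0.0831] [[-0.0034  0.0024]
 [ 0.0006 -0.0037]
 [ 0.0047 -0.0012]
 [-0.0019  0.0025]]
clk 7.5 pos [ 0.4796 -0.3925  0.2131] yaw 133.0 q [-21.3  16.3  -9.5  -0.1 -63.7 -25.6] f [ 0.59 -0.03 -0.82] w 0.0723
offset mm [ 53.4 162.8 279.3] turn rad [0.406 0.006 0.006] dyaw -23.3 tool axes [[0.01, -0.68, 0.73], [-0.0, 0.73, 0.68], [-1.0, -0.01, 0.01]]
```

View pics/w6.png

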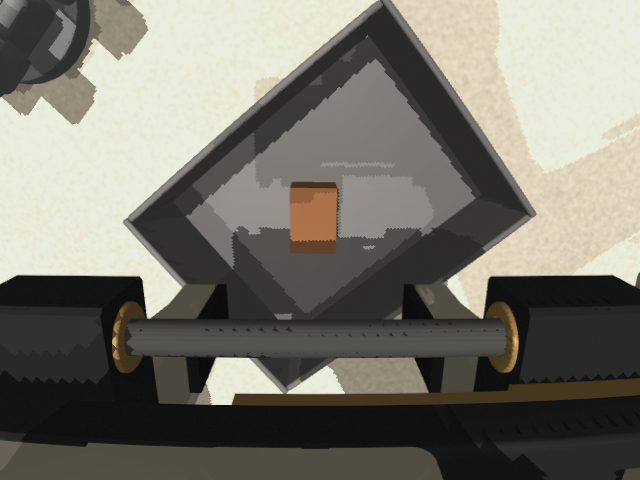

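Emit:
{"method": "carry_out", "body": {
  "commands": [
    {"fingers": 0,"offset": [0,21,36],"turn": [0,0,0]},
    {"fingers": 0,"offset": [0,21,36],"turn": [0,0,0]},
    {"fingers": 0,"offset": [0,21,36],"turn": [0,0,0]},
    {"fingers": 0,"offset": [0,21,36],"turn": [0,0,0]},
    {"fingers": 0,"offset": [0,21,36],"turn": [0,0,0]},
    {"fingers": 0,"offset": [0,21,36],"turn": [0,0,0]},
    {"fingers": 0,"offset": [10,12,20],"turn": [0.13,0,0]},
    {"fingers": 0,"offset": [20,0,0],"turn": [0.13,0,0]},
    {"fingers": 0,"offset": [20,0,0],"turn": [0.13,0,0]},
    {"fingers": 0,"offset": [0,0,0],"turn": [0,0,0]}
  ]
}}

```text
clock: 8.55
tcp_pos: [0.5654, -0.1231, 0.1784]
tcp_rot: [-31.0, 88.2, -11.2]
ft_force: [-0.1, -0.0, -0.2]
gripper_width: 0.0876
```

Run:
```python
from h import *
plan([.573,-.083,.13],110.5)
d=grab('wrist','w7.png')
```

```text
clk 8.6 pos [ 0.5654 -0.1231  0.1784] yaw 109.7 q [  7.5  13.4 -18.7   0.7 -56.1 -78.1] f [-0.13 -0.02 -0.16] w 0.0876
offset mm [48.4 36.  19.3] turn rad [-0.013  0.027  0.017] dyaw 0.8 tool axes [[0.03, -0.34, 0.94], [-0.01, 0.94, 0.34], [-1.0, -0.02, 0.03]]
```

View pics/w7.png

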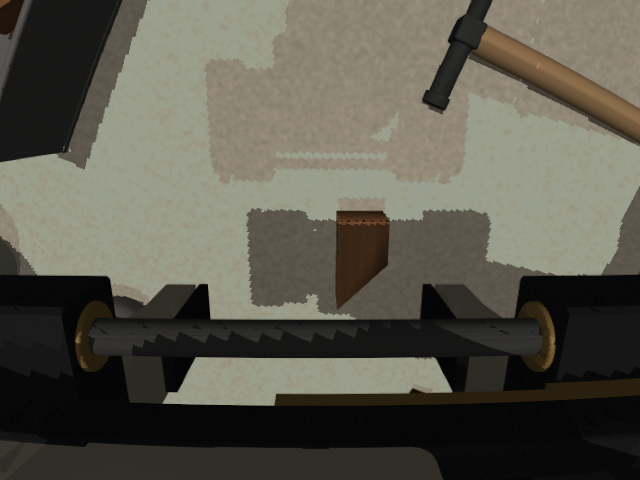

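Run:
```python
from h import *
d=load('w7.png')
P=pix2z(d,[(337,222),(388.5,221.5),(388,266),(337.5,308)],.036)[:,:2];print(P)
B=np.array(MIT)[[1,2,3,0]]
b=B-B.mean(0);p=P-P.mean(0);H=b.T@p;a=np.arctan2(H[0,1]-H[1,0],H[0,0]+H[1,1])
r=np.array([[np.cos(a),-np.sin(a)],[np.sin(a),np.cos(a)]]);t=P.mean(0)-r@B.mean(0);print(np.degrees(a),t,r@[-.008,0]+t,B@r.T+t-P)
c=r@[-.008,0]+t
plan([c[0],c[1],.022],np.degrees(a)+90)
```

```text
[[ 0.5588 -0.1122]
 [ 0.5461 -0.0784]
 [ 0.5768 -0.066 ]
 [ 0.6206 -0.0885]]
20.226030822032833 [ 0.584  -0.0832] [ 0.5765 -0.0859] [[-0.0005  0.0004]
 [-0.0002  0.0004]
 [-0.0009 -0.001 ]
 [ 0.0016  0.0002]]
clk 8.6 pos [ 0.5663 -0.1235  0.1801] yaw 110.0 q [  7.4  13.4 -18.6   0.8 -56.2 -77.8] f [-0.15 -0.75 -0.68] w 0.0878
offset mm [158.1  34.6  17.8] turn rad [-0.004  0.029  0.018] dyaw 0.2 tool axes [[0.03, -0.34, 0.94], [-0.01, 0.94, 0.34], [-1.0, -0.02, 0.03]]
```

Emit:
{"method": "carry_out", "body": {
  "commands": [
    {"fingers": 0,"offset": [20,18,9],"turn": [0,0.028,0.018]},
    {"fingers": 0,"offset": [30,15,8],"turn": [0,0,0]},
    {"fingers": 0,"offset": [30,0,0],"turn": [0,0,0]},
    {"fingers": 0,"offset": [25,0,0],"turn": [0,0,0]},
    {"fingers": 0,"offset": [20,0,0],"turn": [0,0,0]},
    {"fingers": 0,"offset": [0,0,0],"turn": [0,0,0]}
  ]
}}

```text
clock: 9.2
tcp_pos: [0.5789, -0.0875, 0.0628]
tcp_rot: [-19.2, 89.1, 2.2]
ft_force: [0.3, 0.8, 1.2]
gripper_width: 0.0878
```

Run:
```python
from h import *
plan([.5765,-.0859,.024],110.2)
```

```text
clk 9.2 pos [ 0.5789 -0.0875  0.0628] yaw 111.4 q [ 10.6  21.9 -24.1   0.2 -43.1 -79.3] f [0.29 0.82 1.15] w 0.0878
offset mm [38.7  2.6 -2.3] turn rad [0.021 0.015 0.005] dyaw -1.2 tool axes [[0.02, -0.36, 0.93], [0.0, 0.93, 0.36], [-1.0, -0.01, 0.01]]
```

Emit:
{"method": "carry_out", "body": {
  "commands": [
    {"fingers": 0,"offset": [15,2,-2],"turn": [0.02,0.014,0.005]},
    {"fingers": 0,"offset": [15,0,0],"turn": [0,0,0]},
    {"fingers": 0,"offset": [8,0,0],"turn": [0,0,0]},
    {"fingers": 0.9,"offset": [0,0,0],"turn": [0,0,0]},
    {"fingers": 0.9,"offset": [0,0,0],"turn": [0,0,0]},
    {"fingers": 0.9,"offset": [0,0,0],"turn": [0,0,0]},
    {"fingers": 0.9,"offset": [0,0,0],"turn": [0,0,0]},
    {"fingers": 0.9,"offset": [0,0,0],"turn": [0,0,0]},
    {"fingers": 0.9,"offset": [0,0,0],"turn": [0,0,0]},
    {"fingers": 0.9,"offset": [0,0,0],"turn": [0,0,0]},
    {"fingers": 0.9,"offset": [0,0,0],"turn": [0,0,0]},
    {"fingers": 0.9,"offset": [0,0,0],"turn": [0,0,0]},
    {"fingers": 0.9,"offset": [0,0,0],"turn": [0,0,0]}
  ],
  "squeeze": 15
}}

```text
clock: 10.5
tcp_pos: [0.5822, -0.0869, 0.032]
tcp_rot: [-15.9, 89.4, 4.6]
ft_force: [0.1, 0.2, -0.1]
gripper_width: 0.0358
```

Emit:
{"method": "carry_out", "body": {
  "commands": [
    {"fingers": 0.9,"offset": [-20,0,0],"turn": [0,0,0]},
    {"fingers": 0.9,"offset": [-40,0,0],"turn": [0,0,0]},
    {"fingers": 0.9,"offset": [-40,0,0],"turn": [0,0,0]},
    {"fingers": 0.9,"offset": [-40,0,0],"turn": [0,0,0]},
    {"fingers": 0.9,"offset": [-20,0,0],"turn": [0,0,0]},
    {"fingers": 0.9,"offset": [0,0,0],"turn": [0,0,0]}
  ]
}}

```text
clock: 11.1
tcp_pos: [0.5791, -0.0874, 0.1963]
tcp_rot: [-22.4, 89.7, -1.9]
ft_force: [-0.2, -0.8, -0.9]
gripper_width: 0.0359
```

Run:
```python
from h import *
plan([.445,-.375,.2],110.2)
d=grab('wrist','w8.png')
```

```text
clk 11.1 pos [ 0.5791 -0.0874  0.1963] yaw 110.5 q [ 10.6  14.  -15.1   0.1 -60.6 -80.1] f [-0.21 -0.81 -0.88] w 0.0359
offset mm [  -4.5 -222.3 -226.4] turn rad [0.006 0.006 0.002] dyaw -0.3 tool axes [[0.01, -0.35, 0.94], [-0.0, 0.94, 0.35], [-1.0, -0.0, 0.01]]
```

View pics/w8.png

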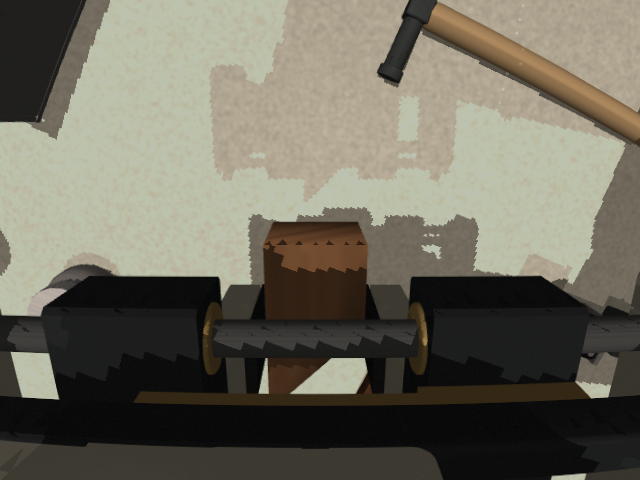

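Emit:
{"method": "carry_out", "body": {
  "commands": [
    {"fingers": 0.9,"offset": [0,-25,-28],"turn": [0,0,0]},
    {"fingers": 0.9,"offset": [0,-25,-28],"turn": [0,0,0]},
    {"fingers": 0.9,"offset": [0,-25,-28],"turn": [0,0,0]},
    {"fingers": 0.9,"offset": [0,-25,-28],"turn": [0,0,0]},
    {"fingers": 0.9,"offset": [0,-25,-28],"turn": [0,0,0]},
    {"fingers": 0.9,"offset": [0,-25,-28],"turn": [0,0,0]},
    {"fingers": 0.9,"offset": [0,-25,-28],"turn": [0,0,0]},
    {"fingers": 0.9,"offset": [0,-25,-28],"turn": [0,0,0]},
    {"fingers": 0.9,"offset": [0,0,0],"turn": [0,0,0]}
  ]
}}

```text
clock: 12.05
tcp_pos: [0.428, -0.3592, 0.1803]
tcp_rot: [134.1, 89.1, 154.7]
ft_force: [-1.0, 0.5, -0.7]
gripper_width: 0.0357
```

Run:
```python
from h import *
plan([.42,-.388,.07],110.2)
d=grab('wrist','w9.png')
```

```text
clk 12.1 pos [ 0.428  -0.3592  0.1803] yaw 110.7 q [-20.   13.1 -18.6  -0.1 -59.2 -49.3] f [-0.99  0.48 -0.71] w 0.0357
offset mm [110.2 -25.4 -16.5] turn rad [ 0.008 -0.011 -0.011] dyaw -0.5 tool axes [[-0.01, -0.35, 0.94], [0.01, 0.94, 0.35], [-1.0, 0.01, -0.01]]
```

View pics/w9.png

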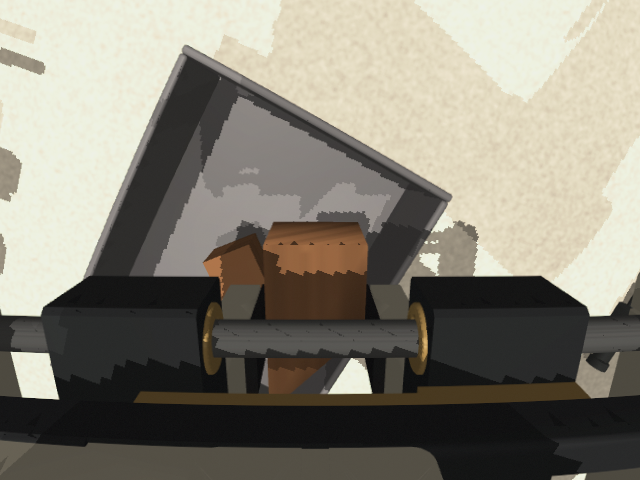

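Run:
```python
from h import *
d=load('w6.png')
print(pix2z(d,[(314,220)],.041))
d=load('w9.png')
print(pix2z(d,[(205,262),(257,235)],.041),pix2z(d,[(185,48),(450,197)],.09))
plan([.412,-.388,.075],110.2)
```

```text
[[ 0.4808 -0.3951  0.041 ]]
[[ 0.4744 -0.4245  0.041 ]
 [ 0.4426 -0.3959  0.041 ]] [[ 0.3462 -0.4632  0.09  ]
 [ 0.3694 -0.2984  0.09  ]]
clk 12.1 pos [ 0.4286 -0.3579  0.1801] yaw 110.7 q [-19.9  13.1 -18.6  -0.1 -59.2 -49.4] f [-1.23 -0.06 -0.84] w 0.0357
offset mm [105.1 -23.5 -25.1] turn rad [ 0.008 -0.011 -0.011] dyaw -0.5 tool axes [[-0.01, -0.35, 0.94], [0.01, 0.94, 0.35], [-1.0, 0.01, -0.01]]
```

Emit:
{"method": "carry_out", "body": {
  "commands": [
    {"fingers": 0.9,"offset": [10,-12,-13],"turn": [0,-0.01,-0.01]},
    {"fingers": 0.9,"offset": [25,-12,-14],"turn": [0,0,0]},
    {"fingers": 0.9,"offset": [30,0,0],"turn": [0,0,0]},
    {"fingers": 0.9,"offset": [25,0,0],"turn": [0,0,0]},
    {"fingers": 0.9,"offset": [0,0,0],"turn": [0,0,0]}
  ]
}}

```text
clock: 12.6
tcp_pos: [0.4107, -0.3876, 0.0832]
tcp_rot: [116.3, 89.7, 137.0]
ft_force: [-0.3, 0.2, -0.5]
gripper_width: 0.036
```

Run:
```python
from h import *
plan([.412,-.388,.075],110.2)
```

```text
clk 12.6 pos [ 0.4107 -0.3876  0.0832] yaw 110.7 q [-23.6  19.4 -24.5  -0.1 -46.4 -45.6] f [-0.3   0.21 -0.53] w 0.0360
offset mm [ 8.2 -0.9  1.1] turn rad [ 0.009 -0.002 -0.005] dyaw -0.5 tool axes [[-0.0, -0.35, 0.94], [0.0, 0.94, 0.35], [-1.0, 0.0, -0.0]]
```

Emit:
{"method": "carry_out", "body": {
  "commands": [
    {"fingers": 0.9,"offset": [8,0,0],"turn": [0,0,0]},
    {"fingers": 0.9,"offset": [0,0,0],"turn": [0,0,0]},
    {"fingers": 0.3,"offset": [0,0,0],"turn": [0,0,0]},
    {"fingers": 0.3,"offset": [0,0,0],"turn": [0,0,0]},
    {"fingers": 0.3,"offset": [0,0,0],"turn": [0,0,0]},
    {"fingers": 0.3,"offset": [0,0,0],"turn": [0,0,0]},
    {"fingers": 0.3,"offset": [-20,0,0],"turn": [0,0,0]},
    {"fingers": 0.3,"offset": [-40,0,0],"turn": [0,0,0]},
    {"fingers": 0,"offset": [-40,0,0],"turn": [0,0,0]},
    {"fingers": 0,"offset": [-30,0,0],"turn": [0,0,0]},
    {"fingers": 0,"offset": [0,0,0],"turn": [0,0,0]}
  ]
}}

```text
clock: 13.7
tcp_pos: [0.4133, -0.3874, 0.214]
tcp_rot: [101.3, 89.9, 122.2]
ft_force: [-0.3, -0.5, -0.0]
gripper_width: 0.0796
```

Run:
```python
from h import *
plan([.54,-.01,.2],0)
d=grab('wrist','w10.png')
```

```text
clk 13.7 pos [ 0.4133 -0.3874  0.214 ] yaw 110.9 q [-23.4  11.7 -15.7  -0.  -62.7 -45.7] f [-0.29 -0.53 -0.01] w 0.0796
offset mm [ 14.3 307.6 252.8] turn rad [-1.207  0.    -0.001] dyaw 69.1 tool axes [[-0.0, -0.36, 0.93], [0.0, 0.93, 0.36], [-1.0, 0.0, -0.0]]
```

View pics/w10.png

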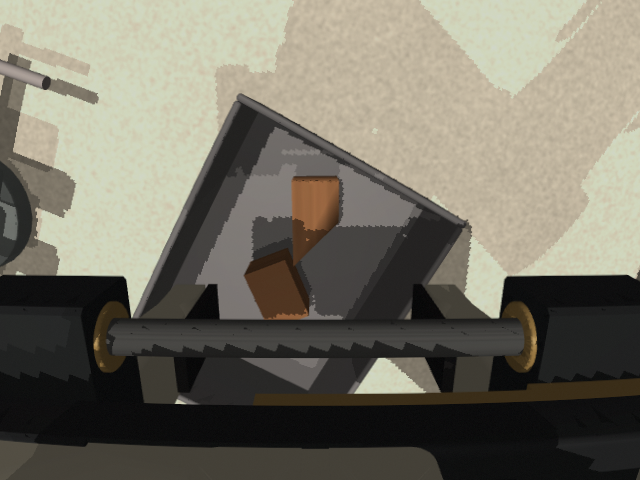

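Emit:
{"method": "carry_out", "body": {
  "commands": [
    {"fingers": 0,"offset": [-5,36,25.5],"turn": [0,0,0]},
    {"fingers": 0,"offset": [-5,36,25.5],"turn": [0,0,0]},
    {"fingers": 0,"offset": [-5,36,25.5],"turn": [0,0,0]},
    {"fingers": 0,"offset": [-5,36,25.5],"turn": [0,0,0]},
    {"fingers": 0,"offset": [-5,36,25.5],"turn": [0,0,0]},
    {"fingers": 0,"offset": [-5,36,25.5],"turn": [0,0,0]},
    {"fingers": 0,"offset": [0,36,25.5],"turn": [0,0,0]},
    {"fingers": 0,"offset": [0,36,25.5],"turn": [0,0,0]},
    {"fingers": 0,"offset": [0,36,25.5],"turn": [0,0,0]},
    {"fingers": 0,"offset": [0,36,25.5],"turn": [0,0,0]},
    {"fingers": 0,"offset": [0,0,0],"turn": [-0.14,0,0]},
    {"fingers": 0,"offset": [0,0,0],"turn": [-0.14,0,0]},
    {"fingers": 0,"offset": [0,0,0],"turn": [-0.14,0,0]},
    {"fingers": 0,"offset": [0,0,0],"turn": [-0.14,0,0]},
    {"fingers": 0,"offset": [0,0,0],"turn": [-0.14,0,0]},
    {"fingers": 0,"offset": [0,0,0],"turn": [-0.14,0,0]},
    {"fingers": 0,"offset": [0,0,0],"turn": [-0.14,0,0]}
  ]
}}

```text
clock: 15.45
tcp_pos: [0.5196, 0.0574, 0.2287]
tcp_rot: [95.9, 88.8, 174.6]
ft_force: [0.2, -0.1, -0.9]
gripper_width: 0.0874
```

Run:
```python
from h import *
plan([.575,.28,.23],0)
```

```text
clk 15.4 pos [0.5196 0.0574 0.2287] yaw 168.7 q [ 27.3   7.5 -18.5  -0.7 -65.  -38.4] f [ 0.24 -0.12 -0.9 ] w 0.0874
offset mm [ -2.  -10.6 229.1] turn rad [-0.198 -0.    -0.021] dyaw 11.3 tool axes [[-0.02, -0.98, 0.2], [0.0, 0.2, 0.98], [-1.0, 0.02, -0.0]]
```

Emit:
{"method": "carry_out", "body": {
  "commands": [
    {"fingers": 0,"offset": [0,0,0],"turn": [-0.1,0,-0.01]},
    {"fingers": 0,"offset": [0,0,0],"turn": [-0.1,0,-0.01]},
    {"fingers": 0,"offset": [0,-10,43],"turn": [0,0,0]},
    {"fingers": 0,"offset": [0,-10,43],"turn": [0,0,0]},
    {"fingers": 0,"offset": [0,-10,43],"turn": [0,0,0]},
    {"fingers": 0,"offset": [0,-10,43],"turn": [0,0,0]},
    {"fingers": 0,"offset": [0,-10,43],"turn": [0,0,0]},
    {"fingers": 0,"offset": [0,0,0],"turn": [0,0,0]},
    {"fingers": 0,"offset": [0,0,0],"turn": [0,0,0]}
  ]
}}

```text
clock: 16.35
tcp_pos: [0.5635, 0.2784, 0.218]
tcp_rot: [115.0, 89.3, -154.3]
ft_force: [-0.3, -0.5, -1.0]
gripper_width: 0.0878
```

Run:
```python
from h import *
plan([.575,.28,.23],0)
d=grab('wrist','w11.png')
a=cv2.imread('pics/w11.png')
```

```text
clk 16.4 pos [0.5635 0.2784 0.218 ] yaw -179.3 q [ 43.9  17.6  -6.9  -0.3 -66.2 -43.1] f [-0.3  -0.54 -0.98] w 0.0878
offset mm [-12.2 -11.4   1.4] turn rad [ 0.013 -0.006 -0.012] dyaw -0.7 tool axes [[-0.01, -1.0, -0.01], [-0.01, -0.01, 1.0], [-1.0, 0.01, -0.01]]
```

View pics/w11.png

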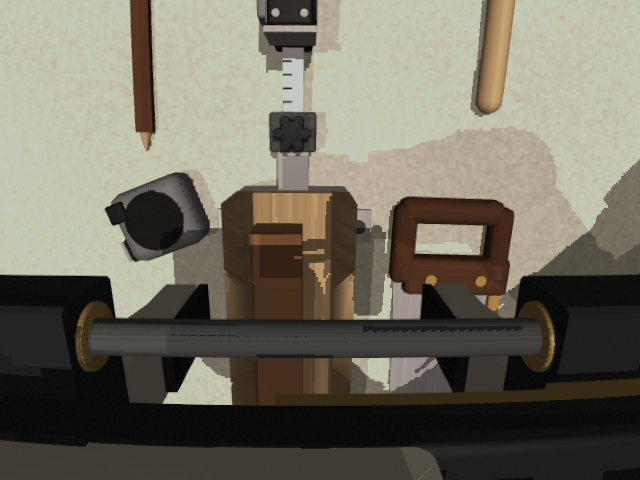

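Both offcuts are cleared, and the collar (292,130), scale and head (290,15) are visible. I'll enlarge and measure.

Run:
```python
from h import *
a=cv2.imread('pics/w11.png')
c=cv2.resize(a[0:200,210:370],None,fx=3,fy=3,interpolation=cv2.INTER_CUBIC);
c=cv2.resize(a[0:120,220:360],None,fx=5,fy=5,interpolation=cv2.INTER_CUBIC); cv2.imwrite('pics/w11c.png',c)
```

```text
(no output)
```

View pics/w11c.png

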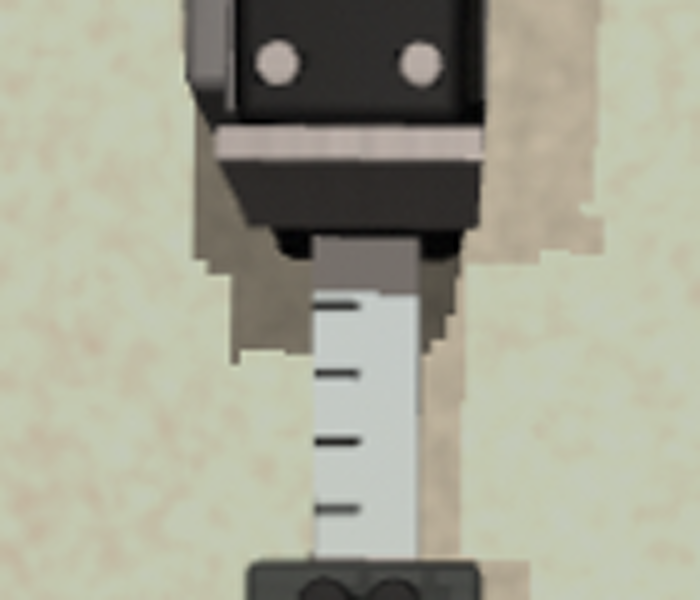

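Run:
```python
from h import *
d=load('w11.png')
f=lambda L:np.array(L)/5+[220,0]-.4
print(cam(d)[1])
print('lines z.026',pix2z(d,f([(337,305.5),(337,373),(337,441),(337,509)]),.026))
print('bar edges top',pix2z(d,f([(313,250),(420,250),(313,550),(418,550)]),.026))
print('face at bar',pix2z(d,f([(365,236)]),.026))
print('collar edge .035',pix2z(d,f([(247,562),(480,562)]),.035))
print('collar edge .026',pix2z(d,f([(247,562),(365,560)]),.026))
print('head top edge .076',pix2z(d,f([(215,125),(485,125),(215,160),(485,160)]),.076))
print('button',pix2z(d,f([(185,80),(187,30)]),.068))
im=cv2.imread('pics/w11.png')
c=cv2.resize(im[90:290,200:380],None,fx=4,fy=3,interpolation=cv2.INTER_CUBIC)
c=cv2.resize(im[90:220,210:370],None,fx=4.5,fy=4.5,interpolation=cv2.INTER_CUBIC);cv2.imwrite('pics/w11d.png',c)
```

```text
[0.5671 0.2083 0.3599]
lines z.026 [[0.5851 0.1555 0.026 ]
 [0.5851 0.1654 0.026 ]
 [0.5851 0.1754 0.026 ]
 [0.5851 0.1855 0.026 ]]
bar edges top [[0.5887 0.1475 0.026 ]
 [0.5726 0.1473 0.026 ]
 [0.5888 0.1917 0.026 ]
 [0.5726 0.1915 0.026 ]]
face at bar [[0.5809 0.1454 0.026 ]]
collar edge .035 [[0.5982 0.194  0.035 ]
 [0.563  0.1936 0.035 ]]
collar edge .026 [[0.5991 0.1936 0.026 ]
 [0.5808 0.1931 0.026 ]]
head top edge .076 [[0.598  0.1414 0.076 ]
 [0.5636 0.1411 0.076 ]
 [0.598  0.1457 0.076 ]
 [0.5636 0.1453 0.076 ]]
button [[0.6027 0.1339 0.068 ]
 [0.6024 0.1277 0.068 ]]
```

View pics/w11d.png

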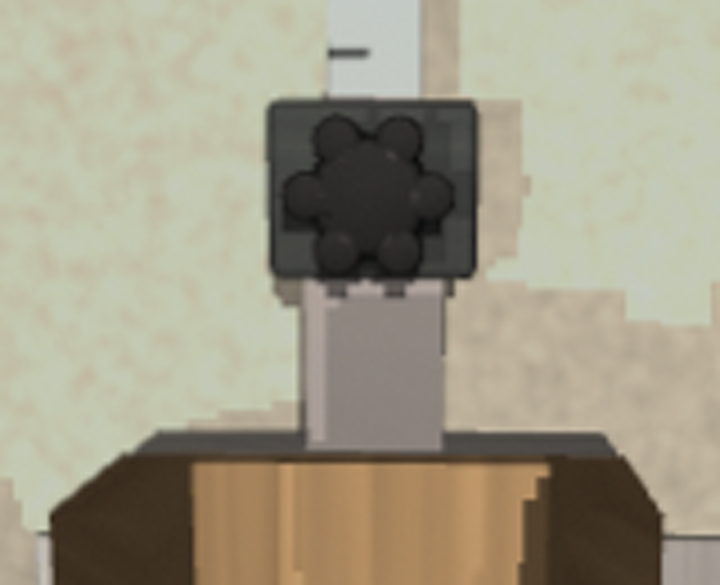

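Run:
```python
from h import *
plan([.5807,.121,.15],0)
```

```text
clk 16.4 pos [0.5634 0.2781 0.2178] yaw -179.3 q [ 43.9  17.6  -6.9  -0.3 -66.2 -43.1] f [ 1.26 -0.48  0.23] w 0.0876
offset mm [  68.5  -16.1 -156.9] turn rad [ 0.012 -0.006 -0.012] dyaw -0.7 tool axes [[-0.01, -1.0, -0.01], [-0.01, -0.01, 1.0], [-1.0, 0.01, -0.01]]
```

Emit:
{"method": "carry_out", "body": {
  "commands": [
    {"fingers": 0,"offset": [0,-4,-35],"turn": [0.01,-0.005,-0.01]},
    {"fingers": 0,"offset": [0,-4,-40],"turn": [0,0,0]},
    {"fingers": 0,"offset": [10,-4,-40],"turn": [0,0,0]},
    {"fingers": 0,"offset": [25,-4,-25],"turn": [0,0,0]},
    {"fingers": 0,"offset": [20,0,0],"turn": [0,0,0]},
    {"fingers": 0,"offset": [0,0,0],"turn": [0,0,0]},
    {"fingers": 0,"offset": [0,0,0],"turn": [0,0,0]}
  ]
}}

```text
clock: 17.1
tcp_pos: [0.5774, 0.1258, 0.1615]
tcp_rot: [113.3, 89.9, -156.9]
ft_force: [-0.1, 0.4, 0.2]
gripper_width: 0.0877
```

Run:
```python
from h import *
plan([.5807,.121,.14],0)
d=grab('wrist','w12.png')
```

```text
clk 17.1 pos [0.5774 0.1258 0.1615] yaw 179.8 q [ 31.2  16.5 -16.5  -0.  -57.  -31.4] f [-0.06  0.4   0.21] w 0.0877
offset mm [21.5 -3.3 -4.8] turn rad [-0.004 -0.001 -0.002] dyaw 0.2 tool axes [[-0.0, -1.0, 0.0], [-0.0, 0.0, 1.0], [-1.0, 0.0, -0.0]]
```

View pics/w12.png

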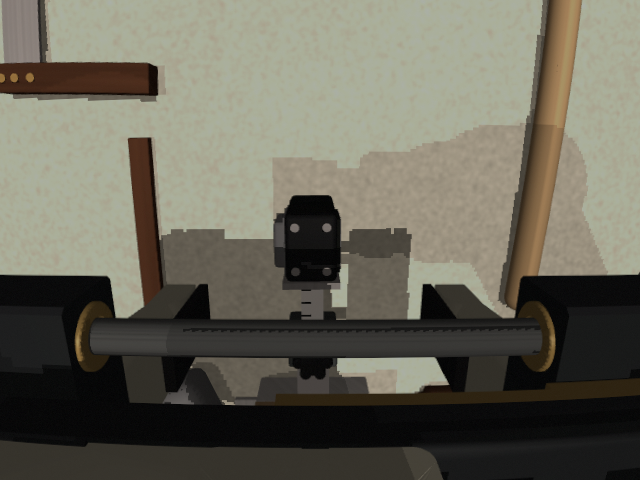

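Run:
```python
from h import *
a=cv2.imread('pics/w12.png')
c=cv2.resize(a[180:320,250:370],None,fx=5,fy=5,interpolation=cv2.INTER_CUBIC); c=np.clip(c*1.6,0,255).astype('uint8');cv2.imwrite('pics/w12c.png',c[:600])
```

```text
(no output)
```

View pics/w12c.png

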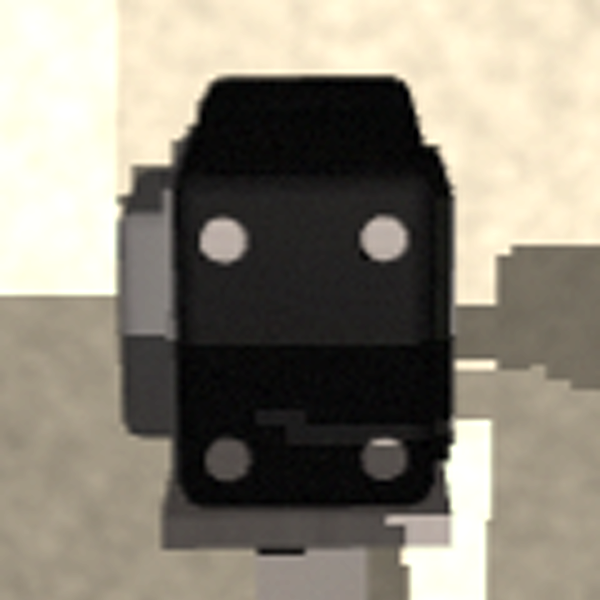

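Run:
```python
from h import *
d=load('w12.png')
f=lambda L:np.array(L)/5+[250,180]-.4
P=pix2z(d,f([(223,240),(385,240),(227,459),(384,459)]),.076);print(P,P.mean(0))
print(pix2z(d,f([(178,345),(445,345),(310,175),(310,505)]),.076))
print('button top',pix2z(d,f([(118,300)]),.068))
plan([.5807,.121,.14],0)
```

```text
[[0.59   0.1085 0.076 ]
 [0.5718 0.1086 0.076 ]
 [0.59   0.1346 0.076 ]
 [0.5718 0.1346 0.076 ]] [0.5809 0.1216 0.076 ]
[[0.5953 0.1208 0.076 ]
 [0.5649 0.1209 0.076 ]
 [0.5802 0.1011 0.076 ]
 [0.5804 0.1403 0.076 ]]
button top [[0.6028 0.1176 0.068 ]]
clk 17.1 pos [0.5773 0.1261 0.1615] yaw 179.8 q [ 31.2  16.5 -16.5  -0.  -57.1 -31.4] f [ 0.25 -0.87 -0.9 ] w 0.0880
offset mm [21.5 -3.4 -5.1] turn rad [-0.003 -0.001 -0.002] dyaw 0.2 tool axes [[-0.0, -1.0, 0.0], [-0.0, 0.0, 1.0], [-1.0, 0.0, -0.0]]
```

Emit:
{"method": "carry_out", "body": {
  "commands": [
    {"fingers": 0,"offset": [15,-3,-5],"turn": [0,0,0]},
    {"fingers": 0,"offset": [20,0,0],"turn": [0,0,0]},
    {"fingers": 0,"offset": [20,0,0],"turn": [0,0,0]},
    {"fingers": 0,"offset": [15,0,0],"turn": [0,0,0]},
    {"fingers": 0,"offset": [10,0,0],"turn": [0,0,0]},
    {"fingers": 0,"offset": [0,0,0],"turn": [0,0,0]},
    {"fingers": 0,"offset": [0,0,0],"turn": [0,0,0]}
  ]
}}

```text
clock: 17.85
tcp_pos: [0.5849, 0.1259, 0.0877]
tcp_rot: [-65.3, 89.3, 24.8]
ft_force: [-0.2, 0.0, 0.1]
gripper_width: 0.0878
```

Run:
```python
from h import *
plan([.5806,.121,.052],0)
```

```text
clk 17.9 pos [0.5849 0.1259 0.0877] yaw -179.9 q [ 30.9  21.3 -20.8   0.1 -47.2 -30.8] f [-0.24  0.01  0.1 ] w 0.0878
offset mm [35.6  4.7 -5.1] turn rad [0.002 0.005 0.01 ] dyaw -0.1 tool axes [[0.01, -1.0, -0.0], [0.0, -0.0, 1.0], [-1.0, -0.01, 0.0]]
```

Emit:
{"method": "carry_out", "body": {
  "commands": [
    {"fingers": 0,"offset": [12,4.5,-5],"turn": [0,0.005,0.01]},
    {"fingers": 0,"offset": [12,0,0],"turn": [0,0,0]},
    {"fingers": 0,"offset": [8,0,0],"turn": [0,0,0]},
    {"fingers": 0,"offset": [0,0,0],"turn": [0,0,0]},
    {"fingers": 0,"offset": [0,0,0],"turn": [0,0,0]}
  ]
}}

```text
clock: 18.35
tcp_pos: [0.5811, 0.1212, 0.0547]
tcp_rot: [-74.5, 89.9, 15.6]
ft_force: [0.8, 0.8, 0.3]
gripper_width: 0.0876
```

Run:
```python
from h import *
plan([.5806,.121,.052],0)
plan([.5806,.121,.052],0)
d=grab('wrist','w13.png')
```

```text
clk 18.4 pos [0.5811 0.1212 0.0547] yaw -179.8 q [ 30.6  23.5 -22.7   0.  -43.7 -30.5] f [0.84 0.76 0.27] w 0.0876
offset mm [ 2.7  0.5 -0.2] turn rad [0.003 0.001 0.002] dyaw -0.2 tool axes [[0.0, -1.0, -0.0], [0.0, -0.0, 1.0], [-1.0, -0.0, 0.0]]
clk 18.4 pos [0.5811 0.1212 0.0547] yaw -179.8 q [ 30.6  23.5 -22.7   0.  -43.7 -30.5] f [0.84 0.76 0.27] w 0.0876
offset mm [ 2.7  0.5 -0.2] turn rad [0.003 0.001 0.002] dyaw -0.2 tool axes [[0.0, -1.0, -0.0], [0.0, -0.0, 1.0], [-1.0, -0.0, 0.0]]
```

View pics/w13.png

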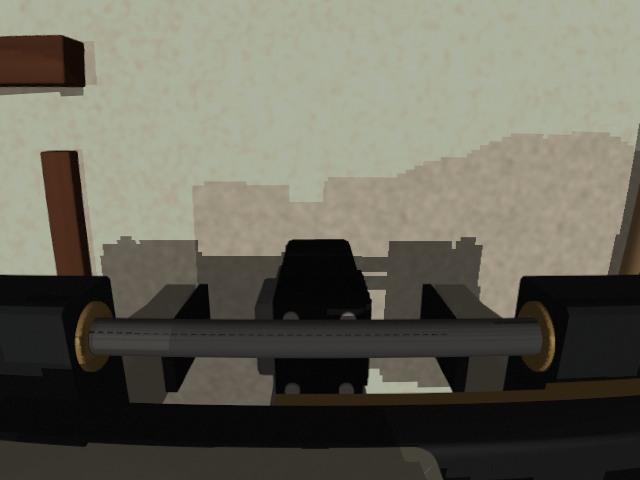

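Emit:
{"method": "carry_out", "body": {
  "commands": [
    {"fingers": 0.3,"offset": [2.5,0.4,0],"turn": [0,0,0]},
    {"fingers": 0.6,"offset": [0,0,0],"turn": [0,0,0]},
    {"fingers": 0.6,"offset": [0,0,0],"turn": [0,0,0]},
    {"fingers": 0.6,"offset": [0,0,0],"turn": [0,0,0]},
    {"fingers": 0.6,"offset": [0,0,0],"turn": [0,0,0]},
    {"fingers": 0.6,"offset": [0,0,0],"turn": [0,0,0]},
    {"fingers": 0.6,"offset": [0,0,0],"turn": [0,0,0]},
    {"fingers": 0.6,"offset": [0,0,0],"turn": [0,0,0]},
    {"fingers": 0.6,"offset": [0,0,0],"turn": [0,0,0]},
    {"fingers": 0.6,"offset": [0,0,0],"turn": [0,0,0]}
  ],
  "squeeze": 25
}}

```text
clock: 19.4
tcp_pos: [0.5804, 0.1213, 0.0533]
tcp_rot: [-64.7, 89.8, 25.5]
ft_force: [-1.0, -0.7, 0.1]
gripper_width: 0.0352
```

Emit:
{"method": "carry_out", "body": {
  "commands": [
    {"fingers": 0.7,"offset": [0,0,0],"turn": [0,0,0]},
    {"fingers": 0.7,"offset": [0,0,0],"turn": [0,0,0]}
  ]
}}

```text
clock: 19.6
tcp_pos: [0.5797, 0.1212, 0.0533]
tcp_rot: [-57.4, 89.9, 32.8]
ft_force: [-0.6, 0.2, 0.1]
gripper_width: 0.0336
```

Run:
```python
from h import *
plan([.5806,.121,.052],0)
```

```text
clk 19.6 pos [0.5797 0.1212 0.0533] yaw -179.9 q [ 30.7  23.5 -22.9  -0.  -43.5 -30.5] f [-0.63  0.17  0.13] w 0.0336
offset mm [ 1.3 -0.9 -0.2] turn rad [0.003 0.001 0.001] dyaw -0.1 tool axes [[0.0, -1.0, -0.0], [0.0, -0.0, 1.0], [-1.0, -0.0, 0.0]]
```

Emit:
{"method": "carry_out", "body": {
  "commands": [
    {"fingers": 0.75,"offset": [0,0,0],"turn": [0,0,0]},
    {"fingers": 0.75,"offset": [0,0,0],"turn": [0,0,0]},
    {"fingers": 0.75,"offset": [0,0,-5],"turn": [0,0,0]},
    {"fingers": 0.75,"offset": [0,0,-10],"turn": [0,0,0]},
    {"fingers": 0.75,"offset": [0,0,-10],"turn": [0,0,0]}
  ],
  "squeeze": 35
}}

```text
clock: 20.1
tcp_pos: [0.5798, 0.0965, 0.0533]
tcp_rot: [-43.7, 89.9, 46.5]
ft_force: [-2.2, 2.2, 2.1]
gripper_width: 0.0336
```

Run:
```python
from h import *
plan([.5800,-.0805,.053],0)
```

```text
clk 20.1 pos [0.5798 0.0965 0.0533] yaw -179.8 q [ 28.5  23.2 -23.5  -0.1 -43.2 -28.2] f [-2.24  2.21  2.12] w 0.0336
offset mm [  -0.1    0.5 -177. ] turn rad [0.004 0.002 0.002] dyaw -0.2 tool axes [[0.0, -1.0, -0.0], [0.0, -0.0, 1.0], [-1.0, -0.0, 0.0]]
```

Emit:
{"method": "carry_out", "body": {
  "commands": [
    {"fingers": 0.75,"offset": [0,0,-15],"turn": [0,0,0]},
    {"fingers": 0.75,"offset": [0,0,-15],"turn": [0,0,0]},
    {"fingers": 0.75,"offset": [0,0,-15],"turn": [0,0,0]},
    {"fingers": 0.75,"offset": [0,0,-15],"turn": [0,0,0]},
    {"fingers": 0.75,"offset": [0,0,-15],"turn": [0,0,0]},
    {"fingers": 0.75,"offset": [0,0,-15],"turn": [0,0,0]}
  ]
}}

```text
clock: 20.7
tcp_pos: [0.5802, -0.0011, 0.0533]
tcp_rot: [-48.5, 89.8, 41.7]
ft_force: [-1.4, 2.7, 1.6]
gripper_width: 0.0338
```

Run:
```python
from h import *
plan([.5800,-.0805,.053],0)
```

```text
clk 20.7 pos [ 0.5802 -0.0011  0.0533] yaw -179.8 q [ 19.1  22.6 -24.5  -0.1 -42.7 -18.9] f [-1.35  2.67  1.55] w 0.0338
offset mm [  0.1   0.5 -79.4] turn rad [0.003 0.002 0.003] dyaw -0.2 tool axes [[0.0, -1.0, -0.0], [0.0, -0.0, 1.0], [-1.0, -0.0, 0.0]]
```

Emit:
{"method": "carry_out", "body": {
  "commands": [
    {"fingers": 0.75,"offset": [0,0,-15],"turn": [0,0,0]},
    {"fingers": 0.75,"offset": [0,0,-15],"turn": [0,0,0]},
    {"fingers": 0.75,"offset": [0,0,-15],"turn": [0,0,0]},
    {"fingers": 0.75,"offset": [0,0,-12],"turn": [0,0,0]},
    {"fingers": 0.75,"offset": [0,0,-6],"turn": [0,0,0]},
    {"fingers": 0.75,"offset": [0,0,0],"turn": [0,0,0]},
    {"fingers": 0.75,"offset": [0,0,0],"turn": [0,0,0]}
  ]
}}

```text
clock: 21.4
tcp_pos: [0.5806, -0.0729, 0.0533]
tcp_rot: [-61.8, 89.8, 28.3]
ft_force: [-1.5, 1.0, 2.9]
gripper_width: 0.0335
```

Run:
```python
from h import *
plan([.5800,-.0805,.053],0)
d=grab('top','t2.png'); d=grab('side','s2.png')
a=cv2.imread('pics/t2.png'); cv2.imwrite('pics/t2c.png',cv2.resize(a[190:290,230:390],None,fx=5,fy=5,interpolation=cv2.INTER_CUBIC))
```

```text
clk 21.4 pos [ 0.5806 -0.0729  0.0533] yaw -179.9 q [ 11.9  23.  -23.9  -0.1 -43.  -11.8] f [-1.47  1.01  2.86] w 0.0335
offset mm [ 0.3  0.6 -7.6] turn rad [0.001 0.002 0.003] dyaw -0.1 tool axes [[0.0, -1.0, -0.0], [0.0, -0.0, 1.0], [-1.0, -0.0, 0.0]]
```

View pics/t2c.png

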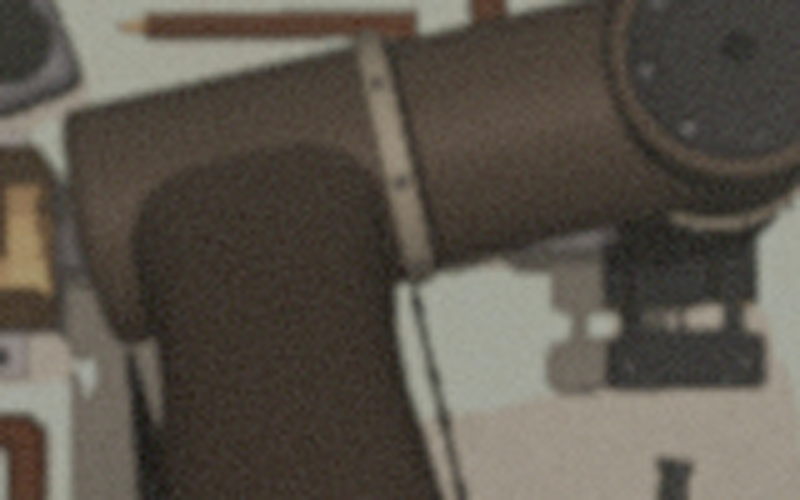

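View pics/s2.png

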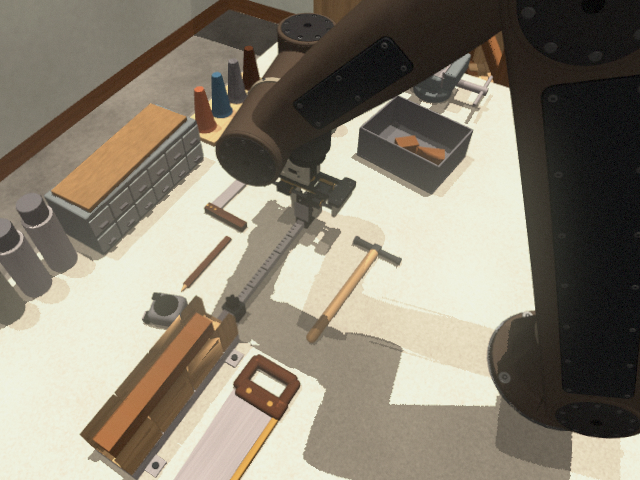

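Emit:
{"method": "carry_out", "body": {
  "commands": [
    {"fingers": 0.75,"offset": [0,0,-5],"turn": [0,0,0]},
    {"fingers": 0.75,"offset": [0,0,-2],"turn": [0,0,0]},
    {"fingers": 0.75,"offset": [0,0,0],"turn": [0,0,0]},
    {"fingers": 0.75,"offset": [0,0,0],"turn": [0,0,0]}
  ]
}}

```text
clock: 21.9
tcp_pos: [0.5806, -0.0791, 0.0533]
tcp_rot: [-63.9, 89.8, 26.3]
ft_force: [-1.3, 0.4, 2.4]
gripper_width: 0.0336
```

Run:
```python
from h import *
plan([.5800,-.0805,.053],0)
d=grab('side','s3.png')
a=cv2.imread('pics/s3.png'); cv2.imwrite('pics/s3c.png',cv2.resize(a[200:320,210:330],None,fx=5,fy=5,interpolation=cv2.INTER_CUBIC))
```

```text
clk 21.9 pos [ 0.5806 -0.0791  0.0533] yaw -179.8 q [ 11.3  23.  -23.7  -0.1 -43.  -11.1] f [-1.3   0.4   2.36] w 0.0336
offset mm [ 0.3  0.6 -1.4] turn rad [0.003 0.001 0.003] dyaw -0.2 tool axes [[0.0, -1.0, -0.0], [0.0, -0.0, 1.0], [-1.0, -0.0, 0.0]]
```

View pics/s3c.png

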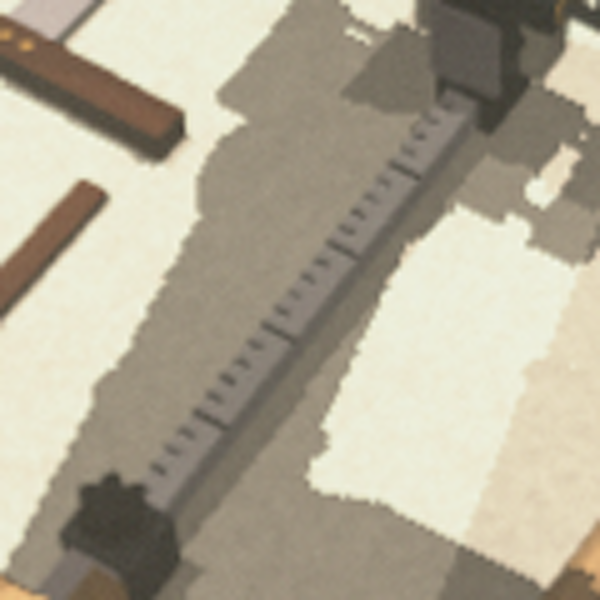

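Run:
```python
from h import *
a=np.mean([cv2.imread('pics/s3.png').astype(float)]+[manip.get_image('side')['img'][:,:,::-1].astype(float) for _ in range(3)],axis=0)
np.save('pics/s3avg.npy',a)
c=np.clip(cv2.resize(a[275:325,215:275],None,fx=12,fy=12,interpolation=cv2.INTER_CUBIC)*1.5,0,255).astype('uint8');cv2.imwrite('pics/s3d.png',c)
c=np.clip(cv2.resize(a[210:290,240:310],None,fx=8,fy=7.5,interpolation=cv2.INTER_CUBIC)*1.5,0,255).astype('uint8');
c=np.clip(cv2.resize(a[212:287,245:315],None,fx=8,fy=8,interpolation=cv2.INTER_CUBIC)*1.5,0,255).astype('uint8');cv2.imwrite('pics/s3e.png',c)
```

```text
(no output)
```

View pics/s3d.png

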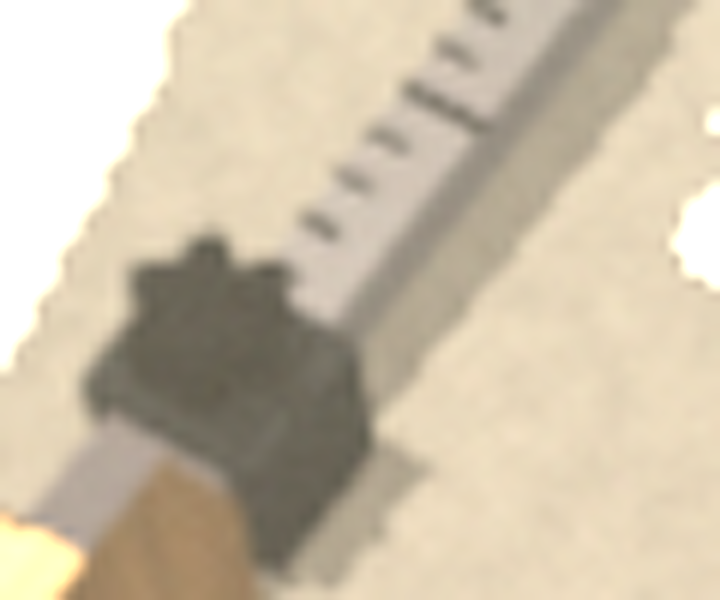

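View pics/s3e.png

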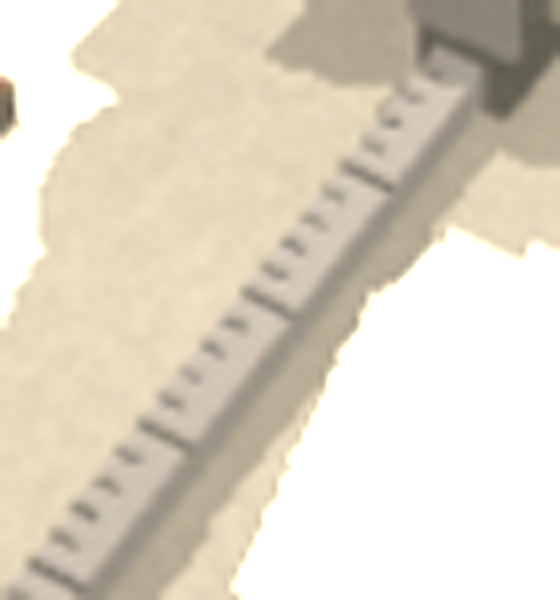

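Run:
```python
from h import *
d=load('s3.png')
fe=lambda L:np.array(L)/8+[245,212]-.44; fd=lambda L:np.array(L)/12+[215,275]-.46
P=pix2z(d,np.r_[fe([(368,178),(270,303),(165,437),(58,577)]),fd([(447,108)])],.026);print(P)
y=P[:,1]; n=np.array([50,100,150,200,200]); k=np.polyfit(n,y,1); kx=np.polyfit(n,P[:,0],1);print(k,kx,np.polyval(k,250),np.polyval(k,n)-y)
print('collar front right top',pix2z(d,fd([(350,335)]),.035), 'bar vanish right edge',pix2z(d,fd([(335,325)]),.035))
# project expected mouth in side frame for candidate mouth y
x0=np.polyval(kx,250)
for ym in np.arange(.184,.2,.003):
    q=proj(d,[[x0-.018,ym,.035],[x0+.018,ym,.035],[x0-.018,ym+.03,.035],[x0-.018,ym,0.],[x0-.018,ym+.03,0]]); print(round(ym,3),((q-[215,275]+.46)*12).round(0).tolist())
```

```text
[[ 0.5782 -0.0049  0.026 ]
 [ 0.5781  0.0445  0.026 ]
 [ 0.5781  0.095   0.026 ]
 [ 0.5774  0.1449  0.026 ]
 [ 0.5776  0.1446  0.026 ]]
[ 0.001 -0.055] [-0.      0.5786] 0.19469454145500212 [-0.0002  0.0004 -0.0002 -0.0001  0.0001]
collar front right top [[0.5623 0.1937 0.035 ]] bar vanish right edge [[0.5655 0.1934 0.035 ]]
0.184 [[399.0, 299.0], [219.0, 203.0], [293.0, 436.0], [417.0, 410.0], [314.0, 545.0]]
0.187 [[388.0, 313.0], [208.0, 216.0], [282.0, 450.0], [407.0, 423.0], [304.0, 559.0]]
0.19 [[378.0, 326.0], [198.0, 230.0], [271.0, 464.0], [397.0, 437.0], [293.0, 572.0]]
0.193 [[367.0, 340.0], [187.0, 243.0], [260.0, 478.0], [387.0, 450.0], [283.0, 586.0]]
0.196 [[357.0, 354.0], [176.0, 256.0], [249.0, 492.0], [376.0, 464.0], [272.0, 600.0]]
0.199 [[346.0, 367.0], [165.0, 270.0], [238.0, 507.0], [366.0, 477.0], [262.0, 614.0]]
```

Emit:
{"method": "carry_out", "body": {
  "commands": [
    {"fingers": 0.75,"offset": [0,0,-1.6],"turn": [0,0,0]},
    {"fingers": 0.75,"offset": [0,0,0],"turn": [0,0,0]},
    {"fingers": 0.75,"offset": [0,0,0],"turn": [0,0,0]}
  ]
}}

```text
clock: 22.4
tcp_pos: [0.5806, -0.0807, 0.0533]
tcp_rot: [-62.3, 89.8, 27.9]
ft_force: [-1.8, 1.5, 2.7]
gripper_width: 0.0335
```

Run:
```python
from h import *
plan([.5800,-.0805,.053],0)
d=grab('side','s4.png')
plan([.5800,-.0805,.053],0)
a=d['img'][:,:,::-1].astype(float)
c=np.clip(cv2.resize(a[275:325,215:275],None,fx=12,fy=12,interpolation=cv2.INTER_CUBIC)*1.5,0,255).astype('uint8');cv2.imwrite('pics/s4d.png',c)
c=np.clip(cv2.resize(a[212:287,245:315],None,fx=8,fy=8,interpolation=cv2.INTER_CUBIC)*1.5,0,255).astype('uint8');cv2.imwrite('pics/s4e.png',c)
```

```text
clk 22.4 pos [ 0.5806 -0.0807  0.0533] yaw -179.8 q [ 11.2  23.1 -23.7  -0.1 -43.1 -10.9] f [-1.82  1.48  2.7 ] w 0.0335
offset mm [0.3 0.6 0.2] turn rad [0.003 0.001 0.003] dyaw -0.2 tool axes [[0.0, -1.0, -0.0], [0.0, -0.0, 1.0], [-1.0, -0.0, 0.0]]
clk 22.4 pos [ 0.5806 -0.0807  0.0533] yaw -179.8 q [ 11.2  23.1 -23.7  -0.1 -43.1 -10.9] f [-1.91 -0.47  2.14] w 0.0341
offset mm [0.3 0.6 0.2] turn rad [0.003 0.001 0.003] dyaw -0.2 tool axes [[0.0, -1.0, -0.0], [0.0, -0.0, 1.0], [-1.0, -0.0, 0.0]]
```

View pics/s4d.png

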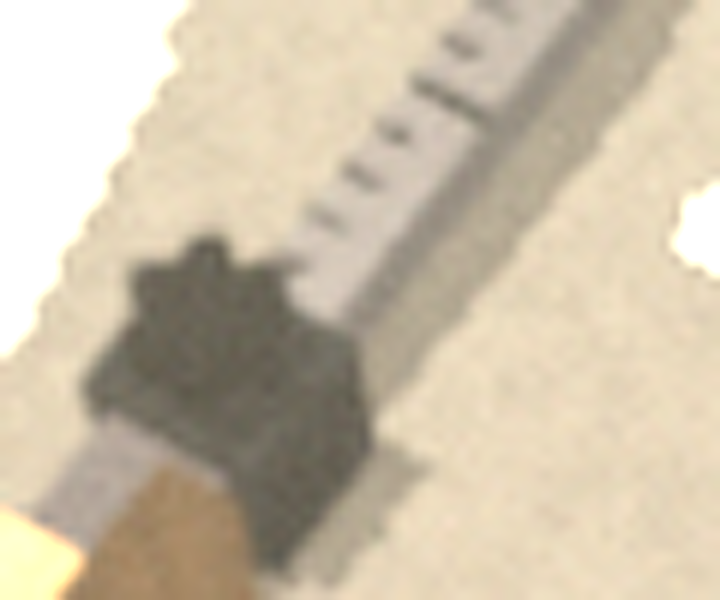

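View pics/s4e.png

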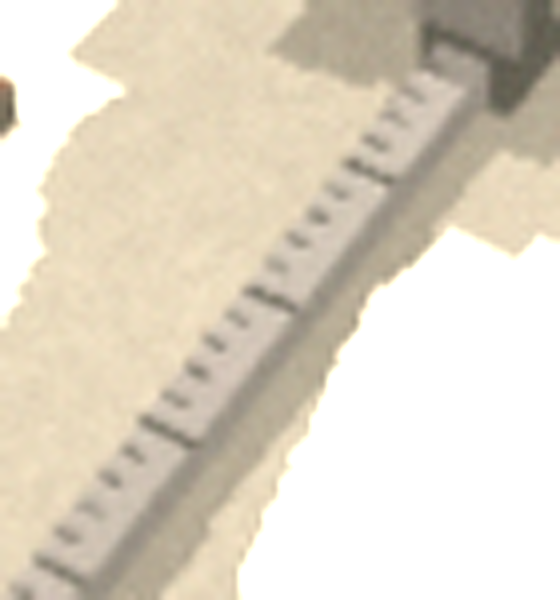

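Run:
```python
from h import *
print(manip.finish_job())
```

```text
the job is handed in; nothing more can be done
None
```

The length stop is set to 250 mm, and the arm is still holding the head with the button squeezed in, ready for you to tighten the clamp screw. The job took 22.4 s. I've handed it in; the system gives no verdict.

**Offcuts:** I put the square one and then the mitred one in the bin. The wrist and side pictures show both lying inside it.

**Stop setting:** It read about 48.3 mm at the start. With the head pinched at 35 N, I slid it out 201.9 mm by the arm's own position reading.

**Last checks:**
- **Button:** the gripper opening is 33.5–34 mm, against 34 mm expected with the button fully in.
- **Scale reading:** the arm's travel gives about 250.2 mm. In the side picture, extending the line spacing puts the 250 mm line at the collar mouth to within about 1 mm. The fifth line itself is hidden behind the collar, so I did not read it directly.
- **Forces:** the wrist force was under 4 N in every reading taken.
- **Other items:** none looked moved in the side picture taken 8 mm before the final position. I didn't measure them.

**Disagreements:**
- The top and wrist cameras differed by about 5 mm on where things were. I worked from the wrist camera, and all three grips held.
- The 48.3 mm start does not fall on one of the 10 mm catches, so I relied on measured travel instead of counting clicks.

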